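# Probe the gasket seam of a sensor housing

### The arm

A 6-joint arm with a two-finger parallel gripper is mounted at the origin on the work surface. World frame = base frame: x ahead of the robot, y to its left, z up, the work surface at z = 0. Lengths are in mm, angles in rad, forces in N, time in s.
With the tool pointing down it reaches from about 275 to 750 mm from the base axis. Payload 10.2 kg.
Tool frame: the origin (TCP) lies midway between the tips of the shut fingers; the grasp point (between the pads) lies 19 mm behind it; z points along the fingers, y is the line along which they close (so a half turn about z gives the same grasp; the last joint's range is limited). The gripper opens to 85 mm and grips with 20 to 120 N. Pads are 22 mm wide; open, the fingers measure 114 mm over their backs; the gripper's body (76 mm by 85 mm) begins 54 mm behind the grasp point. The pads swing forward as they close: fully open they stand 13 mm farther back than shut.
Start: joints at [1.063, 0.313, 1.498, -0, 1.331, -0.223], TCP at [147.52, 503.854, 202.094] pointing down, gripper open.
Joint ranges: [-2.94, 2.94], [-0.97, 2.17], [0.19, 2.56], [-1.23, 4.37], [0.02, 3.11], [-2.88, 2.88]. Speed limits (rad/s): [2.39, 2.39, 3.01, 3.14, 3.14, 3.14].

### API

Orientations are given as a unit quaternion [w, x, y, z].
In Python, from rig import ctrl, capture, camera_info gives the robot as it stands.
- The arm moves only by the tool apply_moves, never from a script. Its argument "targets" is a list of rows, each a list of 3 entries, a list of its own where there are three numbers: the finger opening in mm, from 0 to 85.4, then the shift along the world's x, y, z in mm, then the turn, a rotation vector about the world's x, y, z in degrees. In form: [[grip, [dx, dy, dz], [rx, ry, rz]], ...]. A call has 1 to 20 rows; each row is the pose to reach, as a shift and turn from the pose commanded when the call began; what a row does not reach only later rows make up. A row lasts 1/10 s, in which the tool goes at most 50 mm and 8.59 degrees, less where a joint would pass 70% of its speed; a pose out of reach is approached as far as the arm can. A call with a gripper value outside its range is refused whole. The fingers move at their own pace and stop on an object; "squeeze" is the grip in N (left out, the last holds). Time passes only in rows, so rows that repeat a pose let the fingers close. It gives the time, the measured TCP pose, the force, the opening and the grip force at its end, in the units of the state.
- ctrl.sense(): the state, without advancing time (a new reading comes with each control period).
- capture(name): name is "side" or "top"; returns (picture, depth): 384x512x3 uint8, blue, green, red; 384x512 float32, mm along the optical axis (not along the pixel's ray), 0 where there is no reading.
- camera_info(name): a dict with "vfov" (degrees; the focal length in pixels is half the picture's height over the tangent of half this angle, whatever the lens; pixels are square), "cx", "cy" (the principal point, pixels), "k1" (the pictures are not rectified: a ray, as slopes to the right and down, at radius r is drawn at 1 + k1 r^2 times it, then the intrinsics apply), "extrinsics" (4x4, takes a point from camera to world coordinates). Camera axes: x right, y down, z forward; pixel columns grow to the right and rows downward; lengths in mm; the calibration is good to about 2 mm. A picture is of the moment at which its call begins. camera_info takes no time and is no camera call.
- ctrl.finish_job(): hands the job in; it is judged then, once.
The state is a dict: "time_s": time; "joints": joint angles; "dq": joint speeds; "tau": joint torques, N m; "eef_pos": TCP position; "ee_rot": TCP orientation; "force": force on the tool from outside, world axes, zero at the start; "wrist_torque": the same for the moment, N m; "grip_width": opening from 0.0 (shut) to 1.0 (fully open); "grip_force": force on a finger pad.
Only numpy, scipy, OpenCV 4.12 (cv2) and the standard library are available. Lean on these libraries where they do the work, as an engineer would, in place of code of your own. Each camera call takes 0.05 s, during which the arm holds its last target. There are 200 camera calls.

### The job

Move all the brass weights from the cover to the black tray, then lift the cover off its pins and lay it flat on the middle of the blue pad. Take the probe and guide its tip slowly (2 to 3 cm a second) along the black seam on the housing, from the green dot all the way round to the red dot, then hang it upright back in its rest. Finally seat the cover fully home on the housing's pins, leaving the weights in the tray and the other things on the bench where they are.

Things in the scene. Friction and masses are not known exactly. Their poses are not given: they have to be found in the camera images.
- housing: fixed aluminium housing, 130 (x) x 180 (y) x 40 mm; origin: centre of its underside. Two pins, 7 mm thick, tapered, rise 12 mm above the deck at x 0, y +-45; open pocket 48 x 70 mm in the middle. Black seam, 5 mm wide, flush with the deck, in straight lines through x, y: green dot (-42,-12), (-42,-64), (42,-64), (42,0), (42,64), (-42,64), red dot (-42,12)
- cover: loose grey plate, 130 (x) x 180 (y) x 6 mm, 0.22 kg, two 10 mm through holes at x 0, y +-45 mm that fit over the housing's pins (seated: axes match the housing's, or half a turn away). Black bar handle in the middle, 14 mm wide (x), 56 mm long (y), up to 33 mm above the origin. Origin: centre of the plate's underside
- weight1: brass hold-down weight: square foot 34 x 34 x 16 mm with a round knob (22 mm across, 20 mm tall) on top, 36 mm tall in all, 160 g. Origin: centre of its underside, z up through the knob. May be absent (None)
- weight2: brass hold-down weight: square foot 34 x 34 x 16 mm with a round knob (22 mm across, 20 mm tall) on top, 36 mm tall in all, 160 g. Origin: centre of its underside, z up through the knob. May be absent (None)
- weight3: brass hold-down weight: square foot 34 x 34 x 16 mm with a round knob (22 mm across, 20 mm tall) on top, 36 mm tall in all, 160 g. Origin: centre of its underside, z up through the knob. May be absent (None)
- weight4: brass hold-down weight: square foot 34 x 34 x 16 mm with a round knob (22 mm across, 20 mm tall) on top, 36 mm tall in all, 160 g. Origin: centre of its underside, z up through the knob. May be absent (None)
- tray: fixed black open tray, 170 x 170 mm outside, 30 mm tall, walls and floor about 4 mm. Origin: centre of its underside
- pad: fixed blue pad, 150 mm (its x) x 200 mm (its y) x 4 mm. Origin: centre of its underside
- rest: fixed probe rest: a grey square tube, 36 mm outside, 28 mm inside, its rim 78 mm above the origin, on a round foot 72 mm across. Origin: centre of its underside. The probe hangs in it by its yellow collar
- probe: loose stylus, 125 mm tall, 60 g, upright in the rest at the start. Origin at its tip, z up along it. Steel shaft 8 mm thick (4 mm over the last 12 mm), yellow collar 44 mm across from 66 to 71 mm, orange grip 16 x 16 mm (sides along its x and y) from 71 to 125 mm. In the rest the collar lies on the rim, the tip 12 mm above the rest's origin
- seam0 (a point): point of the gasket seam, on the deck: the green start dot
- seam1 (a point): point of the gasket seam, on the deck: the first corner
- seam2 (a point): point of the gasket seam, on the deck: the second corner
- seam3 (a point): point of the gasket seam, on the deck: the middle of the far side
- seam4 (a point): point of the gasket seam, on the deck: the third corner
- seam5 (a point): point of the gasket seam, on the deck: the fourth corner
- seam6 (a point): point of the gasket seam, on the deck: the red end dot
- bottle: bystander: white bottle with red cap, 48 mm across, 110 mm tall; origin under its centre
- screwdriver: bystander: red screwdriver lying down
- cup: bystander: white plastic cup, 60 mm across, 45 mm tall
- pliers: bystander: pliers with red grips, lying
- stapler: bystander: blue stapler, 100 mm long
- marker_pot: bystander: black round pot, 44 mm across, 50 mm tall
- carton: bystander: cardboard carton, 90 x 120 x 60 mm

How it is judged:
By the outcome, as a careful person would: the job done as asked, in the order asked, and still so for the second after the job is handed in, with the robot touching nothing.
Of weight1, weight2, weight3, weight4 only 2 to 4 are there at a start; the rules pass over those that are not, and their reading is None.
At some moment in a run one of weight1, weight2, weight3, weight4 may be knocked a few centimetres aside while the robot is not near it.
Once in a run the grip may slacken for a moment while it holds something.
It also fails if it takes over 210 s, if anything falls off the work surface, if the arm or the gripper's body presses on something with over 40 N, if the wrist force passes 120 N, or if a joint passes its speed limit or range.

## Working session

There is one attempt and no reset: what is moved stays moved. The work goes in short steps, Python scripts to look and compute and a tool call to move; the robot and the scene stay as the last step left them, time stands still between calls to the robot, and variables do not carry over. Pictures are saved under pics/ and viewed, at most 14 in all, crops included, and the job is handed in when it is done.

Besides the shell and the picture viewer there is one more tool, called after "Emit:" as name([rows], argument=value, ...), one row to a line, values as JSON. apply_moves: Moves the arm, as the interface text tells. Its arguments: {"type":"object","properties":{"targets":{"type":"array","items":{"type":"array"}},"squeeze":{"type":"number"}},"required":["targets"]}

```bash
ls; mkdir -p pics
cat > h.py <<'E'
import numpy as np, cv2
from rig import ctrl, capture, camera_info
def K(n):
    c=camera_info(n); f=192/np.tan(np.radians(c["vfov"])/2); return c,f
def ray(n,u,v):
    c,f=K(n); x=(u-c["cx"])/f; y=(v-c["cy"])/f; a,b=x,y
    for _ in range(30):
        s=1+c["k1"]*(a*a+b*b); a,b=x/s,y/s
    E=np.array(c["extrinsics"]); return E[:3,3],E[:3,:3]@np.array([a,b,1.])
def atz(n,u,v,z):
    o,d=ray(n,u,v); return o+d*(z-o[2])/d[2]
def atd(n,u,v,D):
    o,d=ray(n,u,v); return o+d*D
def cloud(n,D):
    v,u=np.mgrid[:384,:512].astype(float); c,f=K(n); x=(u-c["cx"])/f; y=(v-c["cy"])/f;a,b=x,y
    for _ in range(30):
        s=1+c["k1"]*(a*a+b*b); a,b=x/s,y/s
    E=np.array(c["extrinsics"]); P=np.stack([a,b,np.ones_like(a)],-1)*D[...,None]
    return P@E[:3,:3].T+E[:3,3]
E
python3 - <<'E'
from h import *
for n in("top","side"):
    p,d=capture(n); cv2.imwrite(f"pics/{n}0.png",cv2.resize(p,(800,600),interpolation=cv2.INTER_CUBIC)); np.savez(f"{n}0.npz",p=p,d=d)
    c=camera_info(n); print(c)
s=ctrl.sense(); print(s)
E
```

```text
pics
{'vfov': 50.99269436768328, 'cx': 254.55679486266988, 'cy': 190.7657297934038, 'k1': -0.10542690277437393, 'extrinsics': array([[ 7.97690855e-03, -9.93376825e-01,  1.14624837e-01,
         4.62005175e+02],
       [-9.99956184e-01, -8.48579702e-03, -3.95232898e-03,
         5.43986315e+00],
       [ 4.89883511e-03, -1.14588287e-01, -9.93400990e-01,
         1.02015691e+03],
       [ 0.00000000e+00,  0.00000000e+00,  0.00000000e+00,
         1.00000000e+00]])}
{'vfov': 51.6745259270219, 'cx': 258.4949473013051, 'cy': 195.8400045886852, 'k1': 0.011511921667204413, 'extrinsics': array([[-9.93144774e-01, -8.00573247e-02,  8.51720746e-02,
         4.90852546e+02],
       [-1.16863030e-01,  6.64153350e-01, -7.38405958e-01,
         7.86078729e+02],
       [ 2.54748686e-03, -7.43297485e-01, -6.68956171e-01,
         7.36428123e+02],
       [ 0.00000000e+00,  0.00000000e+00,  0.00000000e+00,
         1.00000000e+00]])}
{'time_s': 0.1, 'joints': array([ 1.06260128e+00,  3.13387343e-01,  1.49835029e+00,  2.62413073e-05,
        1.33102190e+00, -2.23400361e-01]), 'dq': array([ 0.00100719, -0.00266317, -0.00082096, -0.0018249 , -0.00179275,
        0.00052015]), 'tau': array([ 2.54183877e-03, -4.12901652e+01, -2.60141033e+01, -1.01943131e-04,
        3.08480143e-03, -2.25271782e-05]), 'eef_pos': array([147.3777003 , 503.61566158, 201.59983488]), 'ee_rot': array([-2.20592264e-04,  1.41919667e-01,  9.89878006e-01, -5.40277288e-04]), 'force': array([-0.84896654,  0.19464812,  0.63920244]), 'wrist_torque': array([ 0.0030723 , -0.01929593,  0.00956844]), 'grip_force': 0.0, 'grip_width': 1.0016988119700452}
```

View pics/top0.png

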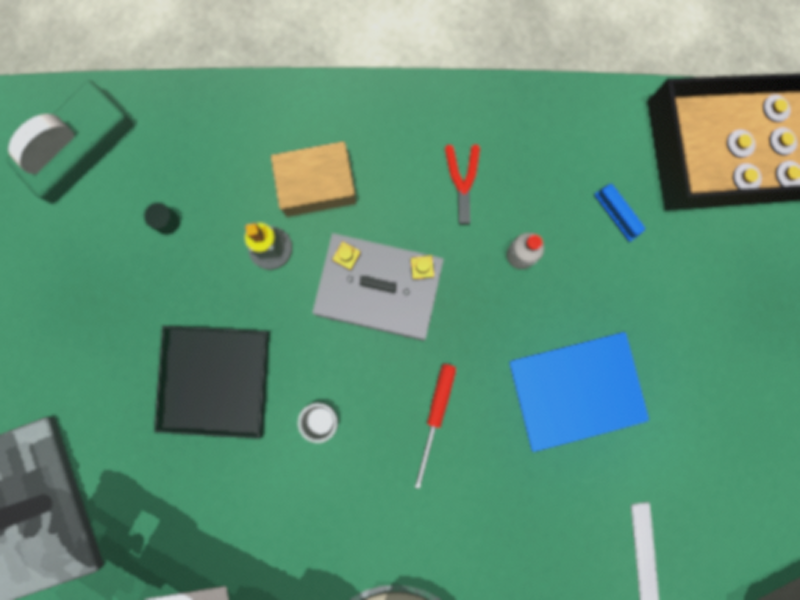

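View pics/side0.png

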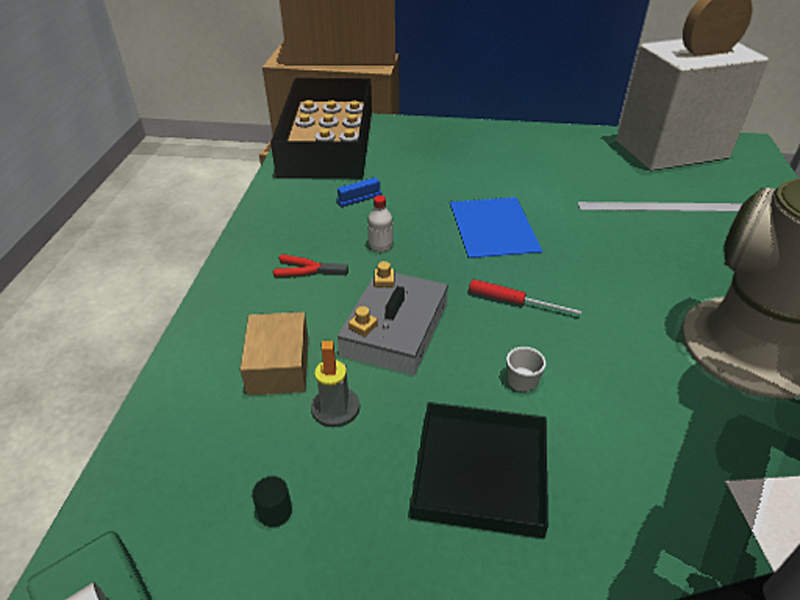

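```bash
cat >> h.py <<'E'
def rect(P,name):
    (c,wh,a)=cv2.minAreaRect(P[:,:2].astype(np.float32)); print(name,len(P),np.round(c,1),np.round(wh,1),"ang",round(a,1),"z",np.round(np.percentile(P[:,2],[5,50,95]),1)); return c,wh,a
def clean(m): return cv2.morphologyEx(m.astype(np.uint8),cv2.MORPH_OPEN,np.ones((3,3)))>0
def box(C,x0,x1,y0,y1,z0,z1): return (C[...,0]>x0)&(C[...,0]<x1)&(C[...,1]>y0)&(C[...,1]<y1)&(C[...,2]>z0)&(C[...,2]<z1)
def comps(m,mn=15):
    n,l,s,_=cv2.connectedComponentsWithStats(m.astype(np.uint8)); return [l==i for i in range(1,n) if s[i,4]>=mn]
E
cat > m1.py <<'E'
from h import *
import sys
tag=sys.argv[1]
for n in("top","side"):
    z=np.load(f"{n}{tag}.npz"); p,d=z["p"],z["d"]; C=cloud(n,d); C[d==0]=-999
    hsv=cv2.cvtColor(p,cv2.COLOR_BGR2HSV); H,S,V=hsv[...,0],hsv[...,1],hsv[...,2]
    print("==",n)
    yel=(H>15)&(H<33)&(S>110)&(V>90)
    for m in comps(yel&box(C,300,700,-350,350,20,160),12):
        rect(C[m],"yel"); t=m&(C[...,2]>C[m][:,2].max()-5); print("    topz mean",C[t].mean(0).round(1))
    m=clean((H>100)&(H<125)&(S>120)&box(C,250,560,-350,-80,-10,20)); 
    if m.sum()>50: rect(C[m],"pad")
    m=clean(box(C,430,620,-80,150,39,52)&(S<60))
    if m.sum()>50: rect(C[m],"plate")
    m=box(C,430,620,-50,110,64,90)&(V<75)
    if m.sum()>5: rect(C[m],"handle")
    m=clean(box(C,280,500,130,330,20,40)); 
    if m.sum()>5: rect(C[m],"trayrim")
    m=box(C,480,680,100,300,110,170)
    if m.sum()>5: rect(C[m],"grip")
    m=box(C,480,680,100,300,72,95)&yel
    if m.sum()>5: rect(C[m],"collar")
E
python3 m1.py 0
python3 - <<'E'
from h import *
z=np.load("side0.npz");p=z["p"][150:290,180:310]
cv2.imwrite("pics/s0c.png",cv2.resize(p,None,fx=4.2,fy=4.2,interpolation=cv2.INTER_CUBIC))
E
```

```text
== top
yel 267 [661.7 212.3] [38.3 42.8] ang 46.1 z [ 72.6  84.4 137.6]
    topz mean [661.6 213.6 137. ]
yel 172 [638.9  82.4] [32.4 32. ] ang 60.7 z [59.2 63.9 84.2]
    topz mean [641.6  82.4  83.4]
yel 172 [622.2 -34.4] [31.7 31.6] ang 3.0 z [59.3 63.5 83.7]
    topz mean [622.9 -34.7  82.7]
pad 3632 [ 427.6 -281.6] [150.9 174.9] ang 13.8 z [0.5 3.6 6.6]
plate 2435 [584.4  35.9] [180.8 108.5] ang 77.9 z [43.  46.  48.9]
trayrim 63 [410.3 225.8] [ 53.7 150.1] ang 60.6 z [21.4 29.1 32.5]
grip 80 [661.4 213.4] [16.  16.4] ang 11.5 z [113.1 135.6 138.9]
collar 155 [660.  210.9] [34.7 41.5] ang 31.4 z [78.2 83.  86. ]
== side
yel 123 [620.9 -34.9] [29.9 33.2] ang 8.3 z [51.8 63.  82.9]
    topz mean [620.8 -35.8  82.3]
yel 145 [638.3  82.9] [31.4 32.8] ang 62.1 z [57.2 63.5 83.6]
    topz mean [638.4  82.7  82.1]
yel 33 [661.4 213.5] [12.2 15.8] ang 2.1 z [135.6 137.4 139.1]
    topz mean [661.4 213.7 137.4]
yel 176 [660.8 215. ] [41.9 40.9] ang 15.3 z [79.6 83.1 85.3]
    topz mean [660.5 217.6  83.5]
pad 1346 [ 426.7 -280.1] [148. 173.] ang 14.2 z [2.  4.8 7.3]
plate 1531 [578.7  34.3] [184.8 101.3] ang 78.0 z [43.7 46.4 48.5]
handle 108 [595.2  11.7] [27.2 95.4] ang 6.2 z [65.  72.9 74.9]
trayrim 440 [391.9 199.6] [136.6 165.9] ang 57.3 z [21.4 28.6 34.4]
grip 105 [661.6 213.7] [15.4 16.7] ang 9.8 z [113.  131.6 138.7]
collar 168 [660.1 213.7] [43.2 39.4] ang 89.3 z [79.7 83.1 85.2]
```

View pics/s0c.png

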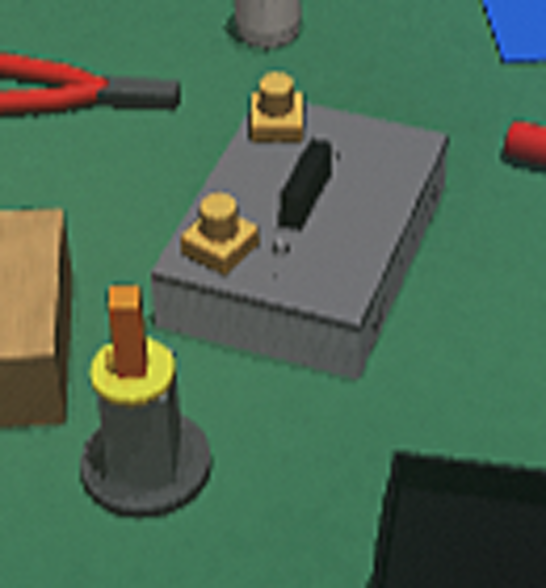

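```bash
cat > m2.py <<'E'
from h import *
import sys
tag=sys.argv[1]
for n in("top","side"):
    z=np.load(f"{n}{tag}.npz"); p,d=z["p"],z["d"]; C=cloud(n,d); C[d==0]=-999
    hsv=cv2.cvtColor(p,cv2.COLOR_BGR2HSV); H,S,V=hsv[...,0],hsv[...,1],hsv[...,2]
    print("==",n)
    m=max(comps(clean((H>100)&(H<125)&(S>120)&box(C,250,560,-450,-80,-10,20))),key=lambda m:m.sum()); rect(C[m],"pad")
    m=max(comps(box(C,430,720,-90,150,36,100)),key=lambda m:m.sum()); rect(C[m],"plate+")
    m=max(comps(clean((S<80)&box(C,430,720,-90,150,42,50))),key=lambda m:m.sum()); rect(C[m],"plate")
    m=max(comps(box(C,430,610,-50,110,64,90)),key=lambda m:m.sum()); rect(C[m],"handle"); print(C[m].mean(0))
    m=max(comps(clean((V<70)&box(C,250,530,100,330,-5,45))),key=lambda m:m.sum()); rect(C[m],"tray")
    ys,xs=np.nonzero(m); (c,wh,a)=cv2.minAreaRect(np.stack([xs,ys],1).astype(np.float32)); print("tray px",c,wh,a,atz(n,*c,30).round(1),C[m][C[m][:,2]>20].mean(0))
E
python3 m2.py 0
```

```text
== top
pad 4560 [ 430.7 -294.6] [150.6 201.9] ang 14.0 z [0.5 3.6 6.6]
plate+ 3896 [595.6  33.7] [180.8 130.8] ang 77.5 z [43.1 46.3 72.9]
plate 3121 [595.6  33.5] [180.4 130.7] ang 77.5 z [43.2 45.9 48.7]
handle 144 [595.2  33.2] [55.2 14.3] ang 77.7 z [69.  72.4 75.4]
[594.75255627  33.24179215  72.32302394]
tray 1596 [441.7 281. ] [104.1 165.3] ang 86.9 z [0.7 4.  9.3]
tray px (142.910888671875, 244.38136291503906) (38.17869186401367, 67.34385681152344) 3.6913859844207764 [441.2 275.   30. ] [458.03355492 280.86126964  27.96151004]
== side
pad 1662 [ 430.1 -295.2] [149.  203.8] ang 14.4 z [2.  4.8 7.3]
plate+ 2592 [593.8  31.1] [185.7 131.7] ang 77.6 z [43.  46.8 74.3]
plate 1846 [593.7  31. ] [185.  131.3] ang 77.7 z [44.1 46.4 48.5]
handle 106 [593.7  31.7] [55.3 14.3] ang 76.8 z [65.4 73.  74.8]
[593.13383146  34.4749876   71.72409905]
tray 4206 [443.  271.5] [122.7 173.5] ang 87.1 z [ 2.6  5.  29.3]
tray px (309.4215087890625, 288.167236328125) (83.95043182373047, 52.81224060058594) 6.709836959838867 [439.7 283.4  30. ] [434.65775268 240.94094146  27.53179268]
```

Run:
```python
from h import *
for q in [(163,326),(269,331),(263,437),(156,432)]: print(atz("top",q[0]/1.5625,q[1]/1.5625,30).round(1))
for q in [(428,404),(547,416),(545,534),(411,519)]: print("side",atz("side",q[0]/1.5625,q[1]/1.5625,30 if 1 else 0).round(1))
```

```text
[528.1 376.2  30. ]
[522.1 204.6  30. ]
[356.4 209.8  30. ]
[360.5 380.8  30. ]
side [521.3 213.   30. ]
side [351.2 214.4  30. ]
side [363.3 395.   30. ]
side [526.3 394.9  30. ]
```

Emit:
apply_moves([
  [45, [492, -421, -50], [0, 0, 0]],
  [45, [492, -421, -50], [0, 0, 0]],
  [45, [492, -421, -50], [0, 0, 0]],
  [45, [492, -421, -50], [0, 0, 0]],
  [45, [492, -421, -50], [0, 0, 0]],
  [45, [492, -421, -50], [0, 0, 0]],
  [45, [492, -421, -50], [0, 0, 0]],
  [45, [492, -421, -50], [0, 0, 0]],
  [45, [492, -421, -50], [0, 0, 0]],
  [45, [492, -421, -50], [0, 0, 0]],
  [45, [492, -421, -50], [0, 0, 0]],
  [45, [492, -421, -50], [0, 0, 0]],
  [45, [492, -421, -50], [0, 0, 0]],
  [45, [492, -421, -50], [0, 0, 0]],
  [45, [492, -421, -50], [0, 0, 0]],
  [45, [492, -421, -50], [0, 0, 0]],
  [45, [492, -421, -50], [0, 0, 0]],
  [45, [492, -421, -50], [0, 0, 0]],
], squeeze=50)

```text
time_s: 1.9
eef_pos: [639.1, 83.7, 152.6]
ee_rot: [0.0, 0.141, 0.99, 0.0]
force: [-0.8, 1.4, 0.1]
grip_width: 0.526
grip_force: 0.0
```

Emit:
apply_moves([
  [45, [0.5, -1, -40], [0, 0, 0]],
  [45, [0.5, -1, -65], [0, 0, 0]],
  [45, [0.5, -1, -80], [0, 0, 0]],
  [45, [0.5, -1, -88], [0, 0, 0]],
  [45, [0.5, -1, -88], [0, 0, 0]],
  [10, [0.5, -1, -88], [0, 0, 0]],
  [10, [0.5, -1, -88], [0, 0, 0]],
  [10, [0.5, -1, -88], [0, 0, 0]],
  [10, [0.5, -1, -88], [0, 0, 0]],
  [10, [0.5, -1, -88], [0, 0, 0]],
  [10, [0.5, -1, -88], [0, 0, 0]],
  [10, [0.5, -1, -88], [0, 0, 0]],
])

```text
time_s: 3.1
eef_pos: [640.0, 81.9, 64.1]
ee_rot: [-0.0, 0.142, 0.99, -0.0]
force: [-0.1, -0.1, -1.2]
grip_width: 0.115
grip_force: 0.0
```

```bash
cat > cap.py <<'E'
from h import *
import sys
t=sys.argv[1]
for n in("top","side"):
    p,d=capture(n); np.savez(f"{n}{t}.npz",p=p,d=d)
E
cat > crop.py <<'E'
from h import *
import sys
n,t,x0,y0,x1,y1=sys.argv[1],sys.argv[2],*map(int,sys.argv[3:7])
p=np.load(f"{n}{t}.npz")["p"][y0:y1,x0:x1]; f=min(800/(x1-x0),600/(y1-y0))
cv2.imwrite(f"pics/{n}{t}c{x0}.png",cv2.resize(p,None,fx=f,fy=f,interpolation=cv2.INTER_CUBIC))
E
python3 cap.py 1; python3 m1.py 1; python3 crop.py side 1 170 130 330 250
```

```text
== top
yel 64 [657.9 220.5] [20.6 25.9] ang 10.0 z [ 81.9 135.7 139.1]
    topz mean [661.5 215.4 137.4]
yel 172 [622.2 -34.1] [32.1 31.6] ang 0.6 z [59.8 63.5 84.1]
    topz mean [621.6 -35.5  83.2]
pad 3639 [ 427.7 -282. ] [150.5 175.6] ang 13.9 z [0.6 3.6 6.8]
plate 1359 [571.1  -8.9] [ 97.7 106.5] ang 83.7 z [42.8 45.9 48.7]
handle 74 [591.7  22.1] [31.5 12.2] ang 77.6 z [68.1 73.  75.5]
grip 50 [661.2 214.6] [16.1 14.3] ang 9.5 z [123.5 137.1 139.4]
collar 20 [656.8 230. ] [20.5  7.3] ang 36.7 z [80.3 83.2 85.4]
== side
yel 139 [620.9 -33.6] [29.8 33.8] ang 7.5 z [50.1 62.5 83.5]
    topz mean [620.9 -34.6  82.4]
yel 105 [641.1  85.4] [25.1 32. ] ang 66.4 z [50.4 62.9 83.2]
    topz mean [636.8  86.4  82.4]
yel 14 [621.7  82.6] [ 7.4 15.1] ang 8.7 z [59.9 62.4 64.5]
    topz mean [623.1  81.7  62.9]
yel 33 [661.9 214.4] [12.7 14.3] ang 11.8 z [135.2 137.4 139.1]
    topz mean [661.7 213.9 137.6]
yel 181 [660.6 215.7] [41.8 39.3] ang 14.9 z [79.8 83.1 85.5]
    topz mean [660.3 217.   83.5]
pad 1355 [ 427.  -280.2] [148.7 173.3] ang 14.0 z [1.9 4.7 7.2]
plate 1533 [579.   34.9] [182.9 100.5] ang 77.6 z [43.7 46.6 48.7]
handle 109 [594.7  12.4] [26.1 98.7] ang 4.4 z [65.3 72.8 75.4]
trayrim 421 [390.9 200.3] [139.2 168.1] ang 56.7 z [21.3 28.6 33.9]
grip 211 [656.1 160. ] [126.7  30.7] ang 77.4 z [113.2 138.3 166.6]
collar 172 [660.6 215.7] [41.8 39.3] ang 14.9 z [80.  83.1 85.5]
```

View pics/side1c170.png

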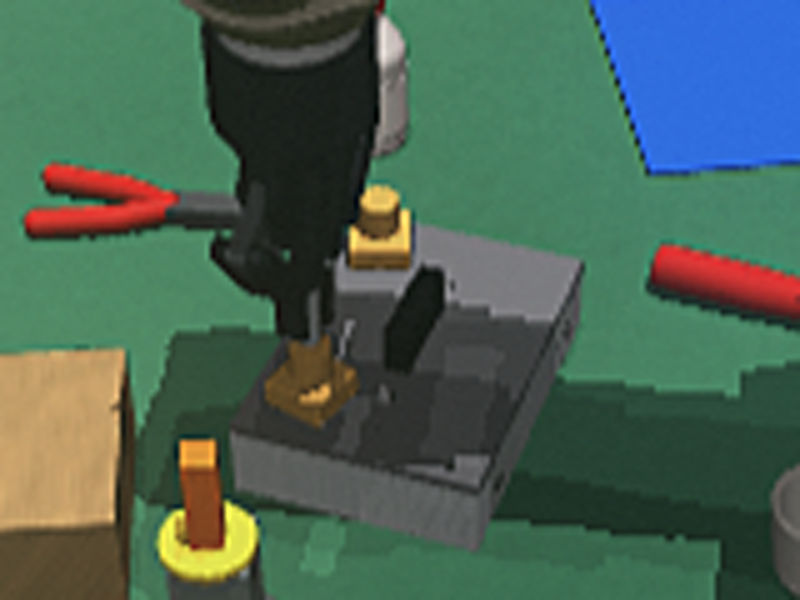

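Run:
```python
from h import *
d=np.load("side1.npz")["d"]; C=cloud("side",d)
for v in range(180,212,2):
    print(v,[tuple(C[v,u].round().astype(int)) for u in (226,229,232,235,238)])
print(ctrl.sense()["grip_width"],ctrl.sense()["grip_force"])
```

```text
180 [(np.int64(687), np.int64(-85), np.int64(-1)), (np.int64(638), np.int64(101), np.int64(157)), (np.int64(631), np.int64(101), np.int64(158)), (np.int64(629), np.int64(76), np.int64(137)), (np.int64(642), np.int64(-34), np.int64(46))]
182 [(np.int64(640), np.int64(125), np.int64(171)), (np.int64(640), np.int64(93), np.int64(144)), (np.int64(632), np.int64(97), np.int64(148)), (np.int64(629), np.int64(74), np.int64(130)), (np.int64(640), np.int64(-22), np.int64(48))]
184 [(np.int64(641), np.int64(123), np.int64(163)), (np.int64(638), np.int64(101), np.int64(145)), (np.int64(632), np.int64(97), np.int64(142)), (np.int64(629), np.int64(75), np.int64(124)), (np.int64(639), np.int64(-15), np.int64(47))]
186 [(np.int64(640), np.int64(126), np.int64(160)), (np.int64(636), np.int64(113), np.int64(150)), (np.int64(632), np.int64(101), np.int64(139)), (np.int64(629), np.int64(78), np.int64(121)), (np.int64(638), np.int64(-9), np.int64(45))]
188 [(np.int64(640), np.int64(126), np.int64(154)), (np.int64(636), np.int64(115), np.int64(145)), (np.int64(633), np.int64(95), np.int64(128)), (np.int6
[... 1951 characters left out ...]
4(652), np.int64(90), np.int64(63)), (np.int64(644), np.int64(89), np.int64(63)), (np.int64(637), np.int64(89), np.int64(65)), (np.int64(630), np.int64(85), np.int64(61)), (np.int64(623), np.int64(85), np.int64(62))]
208 [(np.int64(651), np.int64(94), np.int64(61)), (np.int64(644), np.int64(94), np.int64(61)), (np.int64(635), np.int64(97), np.int64(65)), (np.int64(629), np.int64(91), np.int64(60)), (np.int64(623), np.int64(86), np.int64(56))]
210 [(np.int64(652), np.int64(91), np.int64(50)), (np.int64(643), np.int64(97), np.int64(58)), (np.int64(635), np.int64(99), np.int64(60)), (np.int64(628), np.int64(96), np.int64(58)), (np.int64(623), np.int64(86), np.int64(50))]
0.11774936044018415 0.0
```

Emit:
apply_moves([
  [45, [0, 0, 0], [0, 0, 0]],
  [45, [0, 0, 0], [0, 0, 0]],
  [45, [0, 1, 0], [0, 0, 0]],
  [45, [0, 1, -4], [0, 0, 0]],
  [45, [0, 1, -8], [0, 0, 0]],
  [45, [0, 1, -10], [0, 0, 0]],
  [45, [0, 1, -10], [0, 0, 0]],
])

```text
time_s: 3.9
eef_pos: [639.8, 82.9, 53.6]
ee_rot: [-0.0, 0.142, 0.99, -0.0]
force: [-1.5, -0.1, -0.6]
grip_width: 0.53
grip_force: 0.0
```

```bash
python3 cap.py 2; python3 crop.py side 2 200 150 280 210; python3 -c "
from h import *
print(ctrl.sense()['force'])"
```

```text
[ 0.1073276  -0.68455906  0.02971909]
```

View pics/side2c200.png

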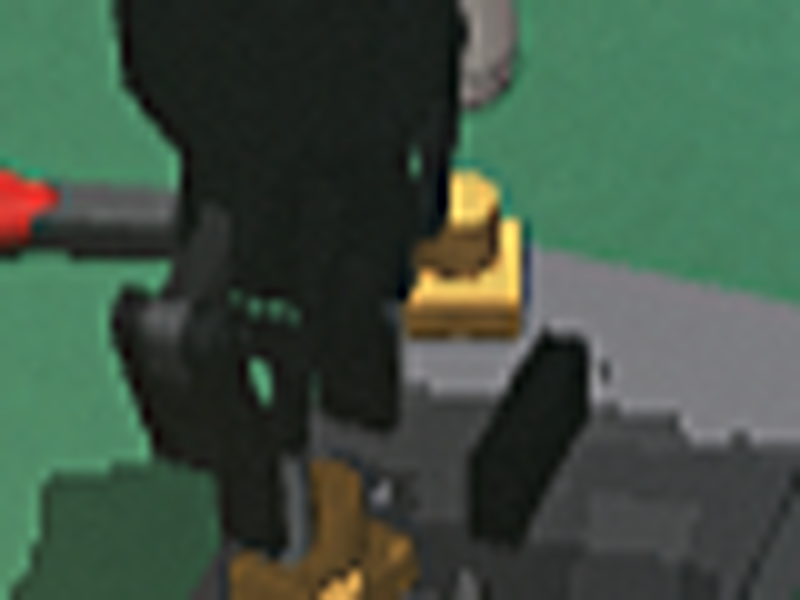

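Run:
```python
from h import *
def aty(u,v,y):
    o,d=ray("side",u,v); return o+d*(y-o[1])/d[1]
print(aty(226.5,205.5,107),aty(236.5,193,58))
d=np.load("side2.npz")["d"]; C=cloud("side",d)
for v in range(186,208,2): print(v,[C[v,u].round().astype(int).tolist() for u in (224,226,228,234,236,238)])
```

```text
[646.47804747 107.          81.67091471] [630.04229482  58.          80.40475713]
186 [[643, 135, 167], [681, -57, 1], [638, 116, 152], [635, 60, 105], [630, 59, 104], [625, 63, 108]]
188 [[643, 136, 162], [680, -49, 0], [638, 114, 144], [635, 61, 99], [630, 62, 100], [625, 63, 102]]
190 [[643, 135, 156], [644, 114, 137], [638, 118, 142], [636, 58, 90], [630, 63, 94], [625, 63, 95]]
192 [[643, 137, 152], [641, 128, 144], [638, 117, 135], [644, 18, 47], [631, 60, 85], [625, 64, 89]]
194 [[643, 137, 146], [641, 128, 138], [638, 122, 133], [643, 26, 47], [638, 26, 48], [632, 26, 48]]
196 [[643, 139, 141], [640, 133, 137], [640, 113, 119], [634, 70, 81], [637, 32, 47], [632, 31, 46]]
198 [[650, 114, 112], [643, 120, 118], [640, 113, 112], [633, 79, 82], [636, 39, 46], [630, 39, 46]]
200 [[649, 116, 108], [644, 119, 111], [641, 111, 104], [632, 86, 82], [635, 45, 44], [629, 49, 48]]
202 [[650, 115, 100], [645, 117, 102], [641, 113, 100], [632, 87, 77], [628, 80, 70], [625, 70, 61]]
204 [[650, 118, 97], [645, 117, 96], [641, 114, 93], [632, 88, 71], [628, 81, 64], [624, 77, 62]]
206 [[657, 89, 62], [652, 91, 64], [647, 87, 61], [632, 86, 62], [628, 83, 60], [623, 85, 62]]
```

Emit:
apply_moves([
  [45, [0, 0, -4], [0, 0, 0]],
  [45, [0, 0, -8], [0, 0, 0]],
  [45, [0, 0, -8], [0, 0, 0]],
  [35, [0, 0, -8], [0, 0, 0]],
  [30, [0, 0, -8], [0, 0, 0]],
  [10, [0, 0, -8], [0, 0, 0]],
  [10, [0, 0, -8], [0, 0, 0]],
  [10, [0, 0, -8], [0, 0, 0]],
  [10, [0, 0, -8], [0, 0, 0]],
  [10, [0, 0, -8], [0, 0, 0]],
  [10, [0, 0, -8], [0, 0, 0]],
])

```text
time_s: 5.1
eef_pos: [640.2, 82.8, 46.4]
ee_rot: [0.0, 0.142, 0.99, -0.0]
force: [-1.2, -1.9, 6.0]
grip_width: 0.222
grip_force: 49.0
```

```bash
python3 cap.py 3
python3 - <<'E'
from h import *
s=ctrl.sense(); print(s['force'],s['grip_force'],s['grip_width']*85.4)
d=np.load("side3.npz")["d"]; C=cloud("side",d)
for v in range(186,212,2): print(v,[C[v,u].round().astype(int).tolist() for u in (224,226,228,230,232,234,236,238)])
E
```

```text
[-1.65216332 -0.76991163  5.60057505] 48.99336040019989 18.87101764560201
186 [[642, 136, 169], [645, 102, 140], [640, 104, 141], [635, 106, 143], [630, 107, 145], [632, 74, 116], [628, 70, 114], [638, -7, 47]]
188 [[643, 135, 162], [680, -50, -1], [675, -50, -1], [635, 107, 139], [632, 100, 133], [632, 75, 112], [628, 74, 111], [637, -1, 45]]
190 [[643, 136, 156], [640, 128, 150], [641, 103, 128], [635, 108, 133], [632, 101, 127], [633, 74, 104], [628, 75, 105], [635, 7, 45]]
192 [[642, 140, 154], [641, 128, 144], [638, 117, 135], [636, 106, 125], [632, 104, 124], [634, 71, 95], [628, 77, 100], [634, 16, 47]]
194 [[644, 136, 145], [641, 130, 139], [638, 121, 132], [636, 109, 121], [632, 102, 116], [633, 73, 90], [628, 75, 92], [633, 23, 45]]
196 [[647, 122, 126], [641, 129, 132], [638, 122, 127], [638, 100, 107], [633, 100, 107], [634, 73, 84], [628, 74, 85], [631, 32, 47]]
198 [[652, 103, 101], [647, 104, 103], [642, 105, 104], [637, 105, 105], [633, 100, 101], [633, 80, 84], [629, 74, 78], [630, 40, 48]]
200 [[665, 48, 44], [648, 103, 96], [642, 105, 98], [638, 103, 97], [634, 99, 94], [632, 86, 82], [634, 48, 47], [629, 48, 48]]
202 [[663, 61, 49], [648, 102, 88], [642, 106, 93], [638, 104, 91], [634, 100, 88], [631, 90, 79], [630, 72, 63], [628, 55, 47]]
204 [[661, 69, 50], [653, 84, 65], [643, 103, 83], [638, 105, 86], [634, 100, 82], [632, 87, 70], [629, 79, 62], [624, 77, 61]]
206 [[657, 91, 64], [652, 90, 64], [647, 88, 62], [641, 93, 67], [637, 91, 66], [632, 88, 64], [628, 83, 60], [623, 84, 61]]
208 [[657, 90, 56], [651, 95, 61], [646, 96, 63], [641, 96, 64], [636, 95, 63], [631, 95, 64], [627, 92, 61], [622, 87, 57]]
210 [[657, 92, 51], [652, 92, 51], [646, 97, 57], [640, 100, 61], [635, 101, 62], [630, 99, 60], [626, 95, 57], [623, 87, 51]]
```

Emit:
apply_moves([
  [10, [0, 0, 2], [0, 0, 0]],
  [10, [0, 0, 5], [0, 0, 0]],
  [10, [0, 0, 8], [0, 0, 0]],
  [10, [0, 0, 12], [0, 0, 0]],
  [10, [0, 0, 12], [0, 0, 0]],
  [10, [0, 0, 12], [0, 0, 0]],
], squeeze=60)

```text
time_s: 5.8
eef_pos: [640.0, 82.9, 58.1]
ee_rot: [0.0, 0.142, 0.99, 0.0]
force: [0.6, 0.6, -2.0]
grip_width: 0.219
grip_force: 58.7
```

```bash
python3 cap.py 4; python3 crop.py side 4 200 150 280 210; python3 m1.py 4 | grep -A1 yel
```

```text
yel 68 [658.4 220.6] [20.9 26.3] ang 10.6 z [ 81.4 135.1 139.1]
    topz mean [662.2 215.2 137. ]
yel 172 [622.3 -34.3] [32.  31.5] ang 2.1 z [59.5 64.1 83.9]
    topz mean [622.7 -34.4  82.8]
--
yel 134 [621.  -34.4] [29.8 32.7] ang 7.6 z [51.  63.1 83.1]
    topz mean [619.6 -35.6  82.7]
yel 87 [635.5  91.4] [43.1 24.8] ang 23.7 z [61.2 73.2 88.7]
    topz mean [631.6  84.   93.5]
yel 35 [661.9 213.9] [12.9 14.9] ang 13.0 z [135.7 137.  138.7]
    topz mean [661.6 213.7 137.1]
yel 181 [661.  214.7] [42.1 38.9] ang 19.5 z [79.4 83.2 85.2]
    topz mean [668.3 221.   95. ]
```

View pics/side4c200.png

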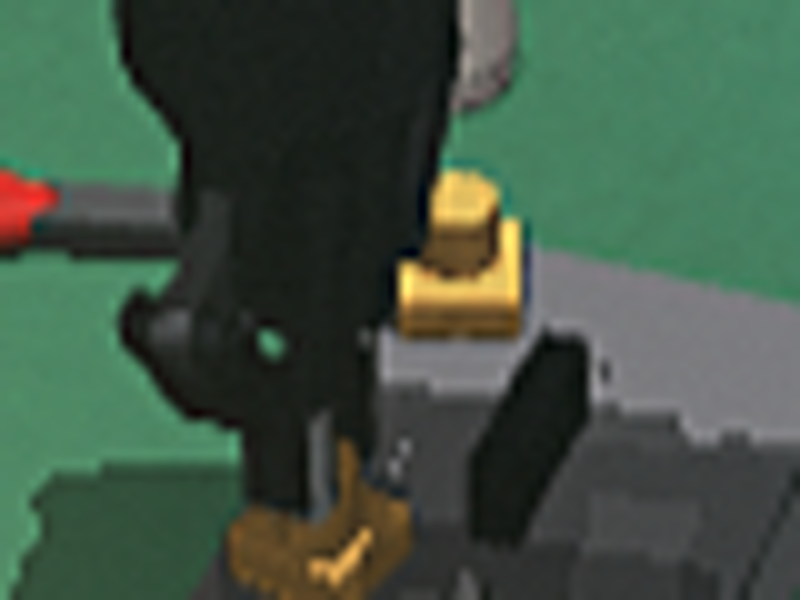

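Emit:
apply_moves([
  [10, [0, 0, 35], [0, 0, 0]],
  [10, [0, 0, 70], [0, 0, 0]],
  [10, [-170, 242, 70], [0, 0, 0]],
  [10, [-170, 242, 70], [0, 0, 0]],
  [10, [-170, 242, 70], [0, 0, 0]],
  [10, [-170, 242, 70], [0, 0, 0]],
  [10, [-170, 242, 70], [0, 0, 0]],
  [10, [-170, 242, 70], [0, 0, 0]],
  [10, [-170, 242, 70], [0, 0, 0]],
  [10, [-170, 242, 70], [0, 0, 0]],
  [10, [-170, 242, 70], [0, 0, 0]],
  [10, [-170, 242, 30], [0, 0, 0]],
  [10, [-170, 242, 0], [0, 0, 0]],
  [10, [-170, 242, -20], [0, 0, 0]],
  [10, [-170, 242, -35], [0, 0, 0]],
  [10, [-170, 242, -45], [0, 0, 0]],
  [10, [-170, 242, -48], [0, 0, 0]],
  [10, [-170, 242, -48], [0, 0, 0]],
])

```text
time_s: 7.7
eef_pos: [470.4, 324.5, 10.2]
ee_rot: [0.0, 0.142, 0.99, 0.0]
force: [0.2, -0.1, -1.5]
grip_width: 0.214
grip_force: 58.7
```

Emit:
apply_moves([
  [10, [0, 0, -2], [0, 0, 0]],
  [10, [0, 0, -4], [0, 0, 0]],
  [10, [0, 0, -5], [0, 0, 0]],
  [10, [0, 0, -5], [0, 0, 0]],
  [45, [0, 0, -5], [0, 0, 0]],
  [45, [0, 0, -5], [0, 0, 0]],
  [45, [0, 0, -5], [0, 0, 0]],
  [45, [0, 0, 20], [0, 0, 0]],
  [45, [0, 0, 60], [0, 0, 0]],
  [45, [0, 0, 110], [0, 0, 0]],
  [45, [152, -359, 110], [0, 0, 0]],
  [45, [152, -359, 110], [0, 0, 0]],
  [45, [152, -359, 110], [0, 0, 0]],
  [45, [152, -359, 110], [0, 0, 0]],
  [45, [152, -359, 110], [0, 0, 0]],
  [45, [152, -359, 110], [0, 0, 0]],
  [45, [152, -359, 110], [0, 0, 0]],
  [45, [152, -359, 110], [0, 0, 0]],
  [45, [152, -359, 110], [0, 0, 0]],
  [45, [152, -359, 110], [0, 0, 0]],
])

```text
time_s: 9.7
eef_pos: [622.0, -34.6, 119.9]
ee_rot: [-0.0, 0.143, 0.99, 0.0]
force: [-0.4, -0.1, 0.6]
grip_width: 0.525
grip_force: 0.0
```

```bash
cat > yel.py <<'E'
from h import *
import sys
for n in("top","side"):
    z=np.load(f"{n}{sys.argv[1]}.npz"); p,d=z["p"],z["d"]; C=cloud(n,d); C[d==0]=-999
    hsv=cv2.cvtColor(p,cv2.COLOR_BGR2HSV); H,S,V=hsv[...,0],hsv[...,1],hsv[...,2]
    for m in comps((H>12)&(H<33)&(S>110)&(V>60)&box(C,300,700,-350,400,2,160),12):
        t=m&(C[...,2]>np.percentile(C[m][:,2],95)-4); rect(C[m],n); print("   top",C[t].mean(0).round(1))
E
python3 cap.py 5; python3 yel.py 5
```

```text
top 269 [661.6 212.7] [38.6 42.3] ang 46.7 z [ 71.1  84.4 137.9]
   top [661.3 212.9 137. ]
top 222 [469.6 328.8] [42.  38.2] ang 62.6 z [ 4.  20.3 41.4]
   top [469.3 325.5  40.1]
side 168 [621.  -34.5] [29.9 35.2] ang 7.7 z [49.1 62.8 83.1]
   top [621.2 -33.6  82. ]
side 44 [661.1 213.5] [14.6 16.6] ang 11.8 z [134.4 136.8 138.7]
   top [662.  214.2 137.1]
side 192 [660.7 214.9] [41.6 40.1] ang 13.5 z [78.  83.2 85.3]
   top [660.7 217.8  83.9]
side 329 [466.  317.9] [50.4 34.5] ang 66.3 z [ 7.8 21.  41.7]
   top [469.2 325.   40.7]
```

Emit:
apply_moves([
  [45, [0, 0, -40], [0, 0, 0]],
  [45, [0, 0, -62], [0, 0, 0]],
  [45, [0, 0, -73.5], [0, 0, 0]],
  [45, [0, 0, -73.5], [0, 0, 0]],
  [35, [0, 0, -73.5], [0, 0, 0]],
  [30, [0, 0, -73.5], [0, 0, 0]],
  [10, [0, 0, -73.5], [0, 0, 0]],
  [10, [0, 0, -73.5], [0, 0, 0]],
  [10, [0, 0, -73.5], [0, 0, 0]],
  [10, [0, 0, -73.5], [0, 0, 0]],
  [10, [0, 0, -73.5], [0, 0, 0]],
  [10, [0, 0, -70], [0, 0, 0]],
  [10, [0, 0, -60], [0, 0, 0]],
  [10, [0, 0, -30], [0, 0, 0]],
  [10, [0, 0, 0], [0, 0, 0]],
  [10, [0, 0, 0], [0, 0, 0]],
])

```text
time_s: 11.4
eef_pos: [624.0, -34.6, 125.1]
ee_rot: [0.004, 0.142, 0.99, -0.0]
force: [0.7, -0.3, -1.4]
grip_width: 0.203
grip_force: 58.9
```

Emit:
apply_moves([
  [10, [-207, 297, 0], [0, 0, 0]],
  [10, [-207, 297, 0], [0, 0, 0]],
  [10, [-207, 297, 0], [0, 0, 0]],
  [10, [-207, 297, 0], [0, 0, 0]],
  [10, [-207, 297, 0], [0, 0, 0]],
  [10, [-207, 297, 0], [0, 0, 0]],
  [10, [-207, 297, 0], [0, 0, 0]],
  [10, [-207, 297, 0], [0, 0, 0]],
  [10, [-207, 297, 0], [0, 0, 0]],
  [10, [-207, 297, -40], [0, 0, 0]],
  [10, [-207, 297, -80], [0, 0, 0]],
  [10, [-207, 297, -100], [0, 0, 0]],
  [10, [-207, 297, -106], [0, 0, 0]],
  [10, [-207, 297, -110], [0, 0, 0]],
  [10, [-207, 297, -110], [0, 0, 0]],
])

```text
time_s: 12.9
eef_pos: [415.8, 262.5, 10.6]
ee_rot: [0.0, 0.142, 0.99, 0.0]
force: [0.3, -0.1, -2.1]
grip_width: 0.208
grip_force: 59.0
```

```bash
python3 cap.py 6; python3 yel.py 6; python3 m2.py 6|grep -v tray
```

```text
top 267 [663.8 226.2] [65.4 40. ] ang 80.6 z [ 70.9  84.1 137.4]
   top [661.8 213.7 136.6]
top 68 [477.7 332.9] [25.  29.6] ang 58.0 z [ 5.4 20.6 41.4]
   top [473.8 328.9  40. ]
top 43 [428.5 254.3] [23.  11.8] ang 59.8 z [ 3.7 23.  26.5]
   top [426.8 254.3  24.6]
side 44 [661.4 213.3] [14.9 15.3] ang 8.8 z [133.9 137.2 138.9]
   top [661.9 214.  137.3]
side 190 [660.5 215.8] [41.8 39.4] ang 13.6 z [78.3 83.1 85.7]
   top [660.2 217.9  84. ]
side 161 [415.7 264.3] [33.4 32.6] ang 9.1 z [12.9 24.8 28. ]
   top [416.3 270.1  26.1]
side 322 [465.9 316.9] [51.9 35.4] ang 64.8 z [ 7.4 21.1 41.3]
   top [469.5 325.1  40.6]
== top
pad 4555 [ 431.  -294.7] [150.4 201.7] ang 14.2 z [0.5 3.6 6.5]
plate+ 3900 [595.6  33.6] [180.6 130.8] ang 77.5 z [42.9 46.  50. ]
plate 3550 [595.6  33.7] [180.6 130.7] ang 77.4 z [43.2 45.9 48.7]
handle 144 [595.3  33.4] [55.6 14.1] ang 77.3 z [68.7 72.7 75.4]
[594.69041789  33.32371686  72.40237864]
== side
pad 1039 [ 430.4 -296.2] [149.9 200.5] ang 14.1 z [2.3 4.7 7.2]
plate+ 2549 [593.9  31.1] [185.6 131.5] ang 77.6 z [42.6 46.5 58.9]
plate 2230 [593.9  31.1] [185.5 131.4] ang 77.8 z [44.3 46.5 48.6]
handle 109 [593.4  32.6] [57.3 14.1] ang 78.3 z [64.8 73.  75.6]
[593.30731446  35.71172477  72.01058954]
```

Emit:
apply_moves([
  [10, [0, 0, -3], [0, 0, 0]],
  [10, [0, 0, -5], [0, 0, 0]],
  [10, [0, 0, -5], [0, 0, 0]],
  [45, [0, 0, -5], [0, 0, 0]],
  [45, [0, 0, -5], [0, 0, 0]],
  [45, [0, 0, -5], [0, 0, 0]],
  [45, [0, 0, 20], [0, 0, 0]],
  [45, [0, 0, 60], [0, 0, 0]],
  [45, [0, 0, 110], [0, 0, 0]],
  [45, [40, -50, 110], [0, 0, -8]],
  [45, [80, -100, 110], [0, 0, -16]],
  [45, [120, -150, 110], [0, 0, -24]],
  [45, [179, -229, 110], [0, 0, -32]],
  [45, [179, -229, 110], [0, 0, -40]],
  [45, [179, -229, 110], [0, 0, -48]],
  [45, [179, -229, 110], [0, 0, -56]],
  [45, [179, -229, 110], [0, 0, -64]],
  [45, [179, -229, 110], [0, 0, -72]],
  [45, [179, -229, 110], [0, 0, -80]],
  [45, [179, -229, 110], [0, 0, -86]],
])

```text
time_s: 15.0
eef_pos: [593.9, 33.9, 119.9]
ee_rot: [-0.0, 0.781, 0.625, -0.0]
force: [-0.3, -0.6, 0.5]
grip_width: 0.527
grip_force: 0.0
```

```bash
python3 cap.py 7; python3 yel.py 7; python3 -c "
from h import *
s=ctrl.sense(); print(s['eef_pos'],s['ee_rot'],s['joints'])"
```

```text
top 273 [662.1 212.9] [38.2 42.9] ang 48.4 z [ 67.3  83.8 137.3]
   top [661.6 213.4 136.5]
top 220 [469.4 328.6] [41.1 38.5] ang 64.7 z [ 4.6 20.1 42. ]
   top [469.4 325.6  40.5]
top 216 [415.6 266.7] [36.4 41. ] ang 8.0 z [ 4.3 20.3 40.6]
   top [415.7 263.9  39.5]
side 44 [661.1 213.7] [14.6 16. ] ang 11.2 z [135.3 137.3 139. ]
   top [661.8 214.6 137.3]
side 192 [660.8 215.4] [42.  41.2] ang 18.5 z [78.9 83.2 85.6]
   top [660.2 217.5  83.9]
side 287 [416.  253.2] [34.  55.1] ang 5.3 z [ 8.2 21.4 42. ]
   top [415.2 263.6  40.7]
side 327 [466.1 317.8] [51.4 34.5] ang 66.4 z [ 8.1 21.1 41.4]
   top [469.5 325.   40.4]
[593.95650611  33.88818387 119.91487205] [-1.12729275e-04  7.79140478e-01  6.26849339e-01 -9.26463407e-05] [-1.39770804e-01  5.35952268e-01  1.38847576e+00  2.03902946e-05
  1.21745583e+00  7.60127754e-02]
```

Emit:
apply_moves([
  [45, [0.5, -0.5, -40], [0, 0, 0]],
  [45, [0.5, -0.5, -65], [0, 0, 0]],
  [45, [0.5, -0.5, -80], [0, 0, 0]],
  [45, [0.5, -0.5, -86], [0, 0, 0]],
  [45, [0.5, -0.5, -86], [0, 0, 0]],
  [35, [0.5, -0.5, -86], [0, 0, 0]],
  [25, [0.5, -0.5, -86], [0, 0, 0]],
  [20, [0.5, -0.5, -86], [0, 0, 0]],
  [2, [0.5, -0.5, -86], [0, 0, 0]],
  [2, [0.5, -0.5, -86], [0, 0, 0]],
  [2, [0.5, -0.5, -86], [0, 0, 0]],
  [2, [0.5, -0.5, -86], [0, 0, 0]],
  [2, [0.5, -0.5, -86], [0, 0, 0]],
  [2, [0.5, -0.5, -86], [0, 0, 0]],
], squeeze=60)

```text
time_s: 16.5
eef_pos: [595.0, 33.3, 35.0]
ee_rot: [0.001, 0.779, 0.627, 0.0]
force: [-2.0, -0.7, 5.2]
grip_width: 0.139
grip_force: 60.1
```

Emit:
apply_moves([
  [2, [0.5, 0, 2], [0, 0, 0]],
  [2, [0.5, 0, 5], [0, 0, 0]],
  [2, [0.5, 0, 9], [0, 0, 0]],
  [2, [0.5, 0, 13], [0, 0, 0]],
  [2, [0.5, 0, 18], [0, 0, 0]],
  [2, [0.5, 0, 30], [0, 0, 0]],
  [2, [0.5, 0, 60], [0, 0, 0]],
  [2, [0.5, 0, 80], [0, 0, 0]],
  [2, [0.5, 0, 80], [0, 0, 0]],
  [2, [0.5, 0, 80], [0, 0, 0]],
], squeeze=80)

```text
time_s: 17.5
eef_pos: [594.8, 33.4, 113.9]
ee_rot: [-0.0, 0.779, 0.627, -0.0]
force: [-0.1, 0.1, -3.2]
grip_width: 0.131
grip_force: 78.6
```

```bash
python3 cap.py 8
python3 - <<'E'
from h import *
s=ctrl.sense(); print(s['eef_pos'],s['force'],s['grip_width'],s['wrist_torque'])
for n in("top","side"):
    z=np.load(f"{n}8.npz"); p,d=z["p"],z["d"]; C=cloud(n,d); C[d==0]=-999
    hsv=cv2.cvtColor(p,cv2.COLOR_BGR2HSV)
    m=clean((hsv[...,1]<80)&box(C,430,720,-90,150,115,140)); rect(C[m],n+" plate")
    P=C[m]; A=np.c_[P[:,:2]-P[:,:2].mean(0),np.ones(len(P))]; print(np.linalg.lstsq(A,P[:,2],rcond=None)[0])
E
python3 crop.py side 8 170 100 330 220
```

```text
[594.29846441  33.44194994 112.78719558] [ 0.22502621  0.04719391 -3.00647897] 0.13352347858882735 [-0.00093876 -0.00474074  0.01944675]
top plate 893 [593.5  27.1] [167.  129.9] ang 77.6 z [122.3 124.8 127.3]
[-1.29696559e-03  2.69041864e-03  1.24788575e+02]
side plate 2149 [593.9  31.4] [185.2 132.5] ang 77.6 z [122.1 124.5 126.5]
[-2.16732068e-03 -3.53198888e-03  1.24463247e+02]
```

View pics/side8c170.png

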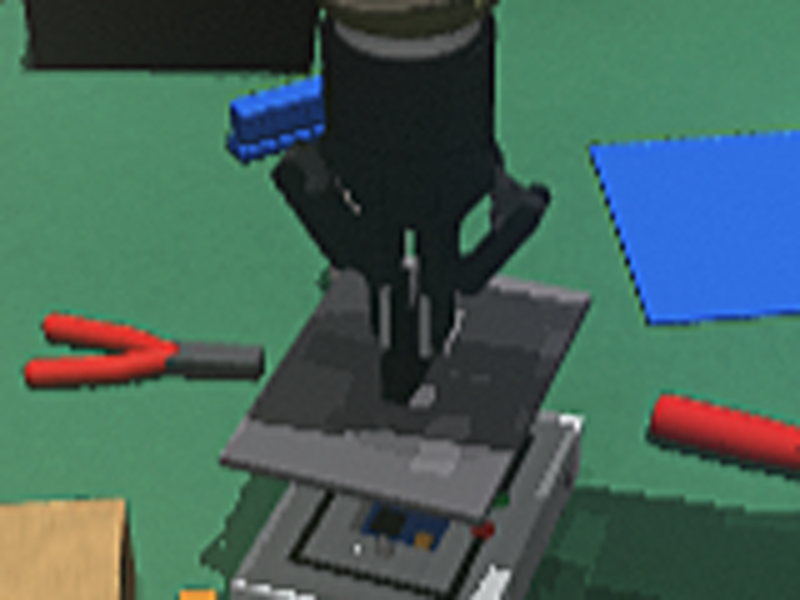

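Emit:
apply_moves([
  [2, [0, 0, 30], [0, 0, 0]],
  [2, [0, 0, 60], [0, 0, 0]],
  [2, [-20, -40, 60], [0, 0, 5]],
  [2, [-40, -80, 60], [0, 0, 10]],
  [2, [-60, -120, 60], [0, 0, 15]],
  [2, [-80, -160, 60], [0, 0, 20]],
  [2, [-100, -200, 60], [0, 0, 26.5]],
  [2, [-120, -240, 60], [0, 0, 26.5]],
  [2, [-140, -280, 60], [0, 0, 26.5]],
  [2, [-155, -310, 60], [0, 0, 26.5]],
  [2, [-164, -328.5, 60], [0, 0, 26.5]],
  [2, [-164, -328.5, 60], [0, 0, 26.5]],
  [2, [-164, -328.5, 20], [0, 0, 26.5]],
  [2, [-164, -328.5, -20], [0, 0, 26.5]],
  [2, [-164, -328.5, -60], [0, 0, 26.5]],
  [2, [-164, -328.5, -90], [0, 0, 26.5]],
  [2, [-164, -328.5, -105], [0, 0, 26.5]],
  [2, [-164, -328.5, -108], [0, 0, 26.5]],
  [2, [-164, -328.5, -108], [0, 0, 26.5]],
])

```text
time_s: 19.5
eef_pos: [431.2, -294.6, 5.9]
ee_rot: [-0.0, 0.614, 0.789, 0.0]
force: [0.7, -0.3, -2.0]
grip_width: 0.131
grip_force: 78.8
```

```bash
python3 cap.py 9
python3 - <<'E'
from h import *
s=ctrl.sense(); print(s['eef_pos'],s['force'],s['grip_width'],s['grip_force'])
for n in("top","side"):
    z=np.load(f"{n}9.npz"); p,d=z["p"],z["d"]; C=cloud(n,d); C[d==0]=-999
    hsv=cv2.cvtColor(p,cv2.COLOR_BGR2HSV)
    m=max(comps(clean((hsv[...,1]<90)&box(C,320,540,-420,-170,8,30))),key=lambda m:m.sum()); rect(C[m],n+" plate")
E
```

```text
[ 431.58578291 -295.27437778    6.96365423] [ 0.94603209 -0.84655524 -2.48071704] 0.1338667616286077 78.80015730857849
top plate 1480 [ 423.  -259.6] [128.7 108.5] ang 13.3 z [13.4 16.6 19.6]
side plate 1139 [ 431.7 -295.6] [130.6 185.7] ang 13.4 z [15.5 18.2 20.8]
```

Emit:
apply_moves([
  [2, [0, 0, -3], [0, 0, 0]],
  [2, [0, 0, -5], [0, 0, 0]],
  [2, [0, 0, -6.5], [0, 0, 0]],
  [2, [0, 0, -6.5], [0, 0, 0]],
  [2, [0, 0, -6.5], [0, 0, 0]],
])

```text
time_s: 20.1
eef_pos: [431.0, -295.2, -0.4]
ee_rot: [0.0, 0.614, 0.789, -0.0]
force: [-0.2, 0.2, -2.0]
grip_width: 0.133
grip_force: 78.8
```

Run:
```python
from h import *
s=ctrl.sense(); print(s['eef_pos'],s['ee_rot'],s['force'])
z=np.load("side9.npz"); C=cloud("side",z["d"])
p=z["p"]; cv2.imwrite("pics/seam_s.png",cv2.resize(p[165:245,205:295],None,fx=7.5,fy=7.5,interpolation=cv2.INTER_CUBIC))
z=np.load("top9.npz"); cv2.imwrite("pics/seam_t.png",cv2.resize(z["p"][145:225,195:290],None,fx=7.5,fy=7.5,interpolation=cv2.INTER_CUBIC))
```

```text
[ 4.31037703e+02 -2.95189499e+02 -3.62139728e-01] [ 3.39831439e-05  6.14425541e-01  7.88974812e-01 -2.62882186e-06] [-0.20407214  0.16078527 -2.00411851]
```

View pics/seam_s.png

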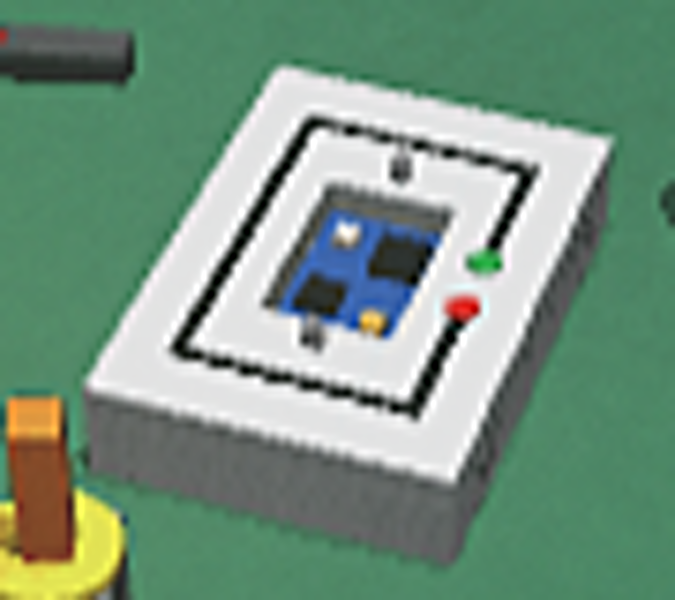

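View pics/seam_t.png

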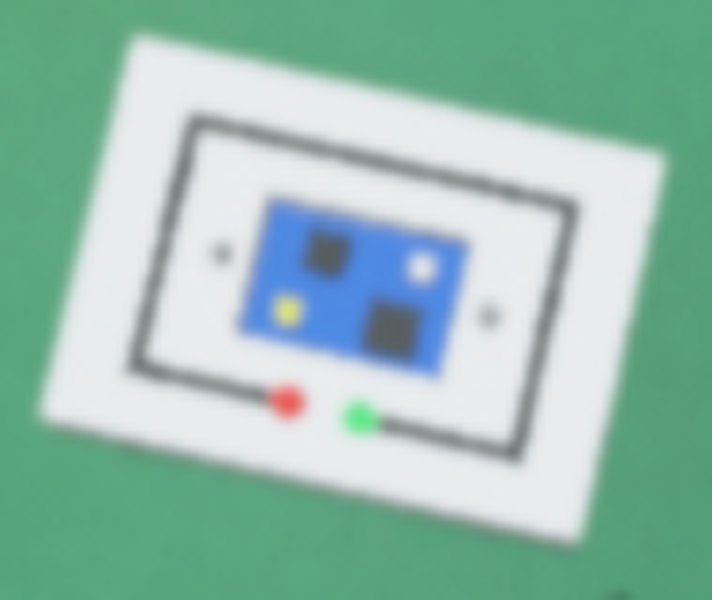

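Emit:
apply_moves([
  [2, [0, 0, -0.5], [0, 0, 0]],
  [2, [0, 0, -1], [0, 0, 0]],
  [2, [0, 0, -1.5], [0, 0, 0]],
  [2, [0, 0, -1.5], [0, 0, 0]],
  [2, [0, 0, -1.5], [0, 0, 0]],
])

```text
time_s: 20.6
eef_pos: [431.1, -295.2, -1.0]
ee_rot: [0.0, 0.614, 0.789, -0.0]
force: [-3.4, 2.3, 8.0]
grip_width: 0.134
grip_force: 80.2
```

Run:
```python
from h import *
s=ctrl.sense(); print(s['eef_pos'],s['force'])
L=np.array([(-42,-12),(-42,-64),(42,-64),(42,64),(-42,64),(-42,12)],float)
px={"top":([(361,419),(518,455),(573,205),(195,122),(135,370),(288,402)],195,145),"side":([(485,262),(535,168),(315,122),(180,348),(415,410),(463,308)],205,165)}
def fit(W):
    a,b=L.mean(0),W.mean(0); H=(L-a).T@(W-b); t=np.arctan2(H[0,1]-H[1,0],H[0,0]+H[1,1]); R=np.array([[np.cos(t),-np.sin(t)],[np.sin(t),np.cos(t)]]); c=b-R@a
    return c,np.degrees(t),W-(L@R.T+c)
allW=[]
for n,(q,x0,y0) in px.items():
    W=np.array([atz(n,(u+.5)/7.5-.5+x0,(v+.5)/7.5-.5+y0,40)[:2] for u,v in q]); allW.append(W)
    c,t,r=fit(W); print(n,c.round(2),round(t,2)); print(r.round(1).tolist())
```

```text
[ 431.11483051 -295.24668592   -0.99705094] [-3.43795696  2.34456393  7.99976725]
top [594.51  32.98] -12.21
[[0.2, 0.2], [-0.2, -0.2], [0.2, -0.1], [-0.2, -0.4], [-0.5, -0.1], [0.4, 0.6]]
side [592.9   30.58] -12.84
[[0.9, -0.1], [-0.6, -1.2], [-0.5, 1.4], [-0.4, -0.7], [-0.2, 0.2], [0.7, 0.5]]
```

Emit:
apply_moves([
  [10, [0, 0, 0], [0, 0, 0]],
  [25, [0, 0, 0], [0, 0, 0]],
  [40, [0, 0, 0], [0, 0, 0]],
  [40, [0, 0, 0], [0, 0, 0]],
  [40, [0, 0, 0], [0, 0, 0]],
  [40, [0, 0, 30], [0, 0, 0]],
  [40, [0, 0, 80], [0, 0, 0]],
  [40, [0, 0, 130], [0, 0, 0]],
  [40, [0, 0, 180], [0, 0, 0]],
  [40, [230.5, 508.7, 180], [0, 0, -3.7]],
  [40, [230.5, 508.7, 180], [0, 0, -3.7]],
  [40, [230.5, 508.7, 180], [0, 0, -3.7]],
  [40, [230.5, 508.7, 180], [0, 0, -3.7]],
  [40, [230.5, 508.7, 180], [0, 0, -3.7]],
  [40, [230.5, 508.7, 180], [0, 0, -3.7]],
  [40, [230.5, 508.7, 180], [0, 0, -3.7]],
  [40, [230.5, 508.7, 180], [0, 0, -3.7]],
  [40, [230.5, 508.7, 180], [0, 0, -3.7]],
  [40, [230.5, 508.7, 180], [0, 0, -3.7]],
  [40, [230.5, 508.7, 180], [0, 0, -3.7]],
])

```text
time_s: 22.6
eef_pos: [658.4, 207.9, 178.0]
ee_rot: [0.0, 0.64, 0.769, -0.0]
force: [1.3, -0.3, 0.8]
grip_width: 0.47
grip_force: 0.0
```

Emit:
apply_moves([
  [40, [0, 0, 0], [0, 0, 0]],
])

```text
time_s: 22.7
eef_pos: [658.4, 211.2, 176.1]
ee_rot: [-0.001, 0.638, 0.77, -0.0]
force: [-0.2, -0.5, -0.3]
grip_width: 0.465
grip_force: 0.0
```

```bash
python3 cap.py 10; python3 yel.py 10
python3 - <<'E'
from h import *
s=ctrl.sense(); print(s['eef_pos'],s['ee_rot'],s['force'],s['grip_width'],s['joints'])
for n in("top","side"):
    z=np.load(f"{n}10.npz"); p,d=z["p"],z["d"]; C=cloud(n,d); C[d==0]=-999
    hsv=cv2.cvtColor(p,cv2.COLOR_BGR2HSV)
    m=max(comps(clean((hsv[...,1]<90)&box(C,320,540,-420,-170,6,30))),key=lambda m:m.sum()); rect(C[m],n+" plate")
    m=box(C,320,540,-420,-170,32,50); rect(C[m],"handle")
    m=clean(box(C,600,720,150,270,125,145)); rect(C[m],"grip")
E
```

```text
top 195 [662.6 207.4] [28.5 42.8] ang 83.7 z [ 59.6  83.5 135.2]
   top [661.5 207.5 135.4]
side 191 [660.7 214.9] [42.1 38.7] ang 16.3 z [78.5 83.3 85.5]
   top [660.7 217.3  83.7]
side 286 [416.4 251.7] [34.2 57.8] ang 6.1 z [ 7.1 21.1 41.6]
   top [415.4 263.2  40.5]
side 329 [465.7 317.2] [53.8 34.4] ang 66.1 z [ 7.1 21.  41.7]
   top [469.3 324.9  40.7]
[657.82714842 206.59331197 177.04170851] [-3.69124161e-04  6.38944062e-01  7.69252907e-01 -5.60110069e-04] [ 0.63780862 -0.83175916  1.25112751] 0.46751659340200286 [ 1.34907693e-01  7.13036281e-01  9.40538667e-01 -2.14550160e-04
  1.48934216e+00 -4.96210555e-02]
top plate 3295 [ 431.4 -294.6] [129.5 180.4] ang 14.0 z [ 6.9  9.6 12.6]
handle 116 [ 430.6 -294.9] [13.9 56.8] ang 13.9 z [32.8 36.5 39.4]
grip 18 [661.6 207. ] [13.3  4.4] ang 2.7 z [126.3 135.  137.3]
side plate 1232 [ 431.2 -296.2] [129.7 187.3] ang 13.8 z [ 8.2 10.7 13.2]
handle 52 [ 430.4 -297.5] [14.8 56.5] ang 14.4 z [33.4 37.3 40. ]
grip 69 [661.2 214. ] [15.1 15.1] ang 7.7 z [126.3 136.4 138.7]
```

Emit:
apply_moves([
  [40, [0, 0, 0], [0, 0, 0]],
  [40, [0, 0, 0], [0, 0, 0]],
  [40, [0, 0, 0], [0, 0, 0]],
])

```text
time_s: 23.1
eef_pos: [658.0, 204.8, 178.6]
ee_rot: [0.0, 0.64, 0.768, 0.0]
force: [0.1, -0.4, 0.1]
grip_width: 0.467
grip_force: 0.0
```

Emit:
apply_moves([
  [40, [3.5, 8.8, 0], [0, 0, 0]],
  [40, [3.5, 8.8, -30], [0, 0, 0]],
  [40, [3.5, 8.8, -60], [0, 0, 0]],
  [40, [3.5, 8.8, -80], [0, 0, 0]],
  [40, [3.5, 8.8, -95], [0, 0, 0]],
  [40, [3.5, 8.8, -103.6], [0, 0, 0]],
  [40, [3.5, 8.8, -103.6], [0, 0, 0]],
  [40, [3.5, 8.8, -103.6], [0, 0, 0]],
  [30, [3.5, 8.8, -103.6], [0, 0, 0]],
  [24, [3.5, 8.8, -103.6], [0, 0, 0]],
  [20, [3.5, 8.8, -103.6], [0, 0, 0]],
  [5, [3.5, 8.8, -103.6], [0, 0, 0]],
  [5, [3.5, 8.8, -103.6], [0, 0, 0]],
  [5, [3.5, 8.8, -103.6], [0, 0, 0]],
  [5, [3.5, 8.8, -103.6], [0, 0, 0]],
  [5, [3.5, 8.8, -103.6], [0, 0, 0]],
], squeeze=60)

```text
time_s: 24.7
eef_pos: [661.7, 214.6, 74.9]
ee_rot: [0.0, 0.64, 0.769, 0.0]
force: [-0.9, -0.1, 4.6]
grip_width: 0.177
grip_force: 58.9
```

```bash
python3 cap.py 11
python3 - <<'E'
from h import *
s=ctrl.sense(); print(s['eef_pos'],s['ee_rot'],s['force'],s['wrist_torque'],s['grip_width']*85.4,s['grip_force'])
E
python3 crop.py side 11 165 165 265 240
```

```text
[661.72362569 214.65034193  74.93701968] [2.63737840e-04 6.39550734e-01 7.68748801e-01 2.63658030e-04] [-1.27830623 -0.16768329  5.28921153] [0.01436944 0.10369772 0.00297359] 15.542884452815187 59.08261299133301
```

View pics/side11c165.png

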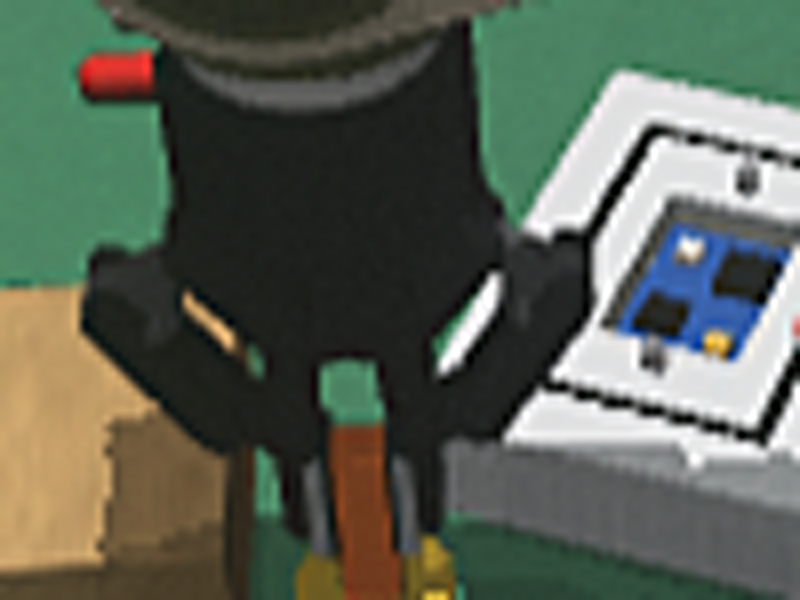

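Emit:
apply_moves([
  [5, [0, 0, 5], [0, 0, 0]],
  [5, [0, 0, 15], [0, 0, 0]],
  [5, [0, 0, 30], [0, 0, 0]],
  [5, [0, 0, 50], [0, 0, 0]],
  [5, [0, 0, 75], [0, 0, 0]],
  [5, [0, 0, 95], [0, 0, 0]],
  [5, [0, 0, 95], [0, 0, 0]],
  [5, [0, 0, 95], [0, 0, 0]],
], squeeze=80)

```text
time_s: 25.6
eef_pos: [661.4, 214.6, 169.4]
ee_rot: [-0.0, 0.64, 0.769, -0.0]
force: [-0.3, 0.6, -2.7]
grip_width: 0.176
grip_force: 78.0
```

```bash
python3 cap.py 12
python3 - <<'E'
from h import *
s=ctrl.sense(); print(s['eef_pos'],s['force'],s['grip_width']*85.4)
for n in("top","side"):
    z=np.load(f"{n}12.npz"); p,d=z["p"],z["d"]; C=cloud(n,d); C[d==0]=-999
    hsv=cv2.cvtColor(p,cv2.COLOR_BGR2HSV);H,S,V=cv2.split(hsv)
    m=(H>20)&(H<33)&(S>120)&(V>80)&box(C,600,720,150,270,160,190)
    if m.sum()>8: rect(C[m],n+" collar")
    m=box(C,635,690,185,240,100,158); rect(C[m],n+" shaft"); P=C[m]
    for a in range(100,160,8):
        q=P[(P[:,2]>=a)&(P[:,2]<a+8)]; 
        if len(q): print(a,len(q),q.mean(0).round(1),q[:,0].min().round(1),q[:,0].max().round(1))
# housing angle geometry
t=np.radians(-12.4); R=np.array([[np.cos(t),-np.sin(t)],[np.sin(t),np.cos(t)]])
for q in [(-42,-12),(-42,-64),(42,-64),(42,64),(-42,64),(-42,12)]: print(q,(R@q+np.array([594.4,33.0])).round(1))
E
python3 crop.py side 12 180 140 260 200
```

```text
[660.98051121 214.54178863 168.06852946] [ 0.14702456 -0.85349912 -0.69830782] 14.696073255055058
top collar 71 [663.  198.8] [35.5 11.6] ang 2.4 z [175.4 177.3 179.1]Traceback (most recent call last):
  File "<stdin>", line 8, in <module>
  File "h.py", line 21, in rect
    (c,wh,a)=cv2.minAreaRect(P[:,:2].astype(np.float32)); print(name,len(P),np.round(c,1),np.round(wh,1),"ang",round(a,1),"z",np.round(np.percentile(P[:,2],[5,50,95]),1)); return c,wh,a
                                                                                                                                       ~~~~~~~~~~~~~^^^^^^^^^^^^^^^^^^
    return _quantile_unchecked(
        a, q, axis, out, overwrite_input, method, keepdims, weights)
    return _ureduce(a,
                    func=_quantile_ureduce_func,
    ...<5 lines>...
                    overwrite_input=overwrite_input,
                    method=method)
    r = func(a, **kwargs)
    result = _quantile(arr,
                       quantiles=q,
    ...<2 lines>...
                       out=out,
                       weights=wgt)
    slices_having_nans = np.isnan(arr[-1, ...])
                                  ~~~^^^^^^^^^
IndexError: index -1 is out of bounds for axis 0 with size 0
```

View pics/side12c180.png

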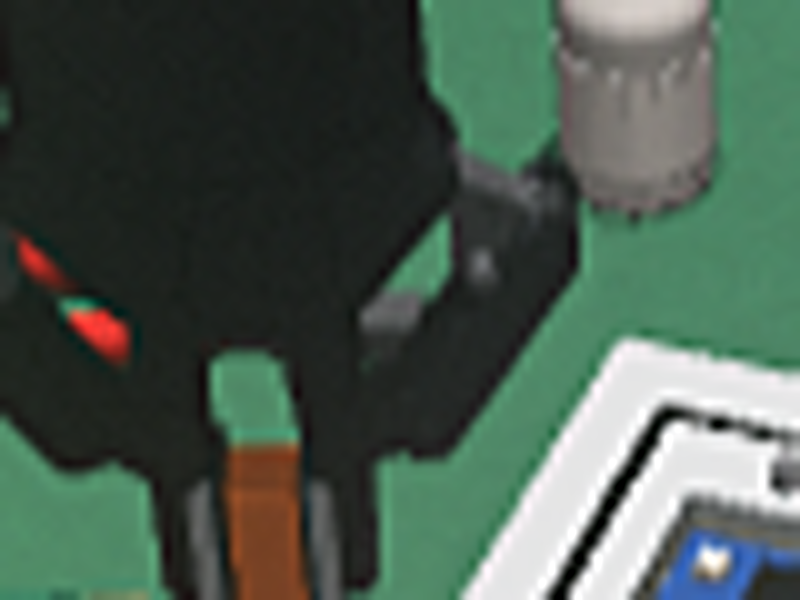

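Emit:
apply_moves([
  [5, [0, 0, 0], [0, 0, 0]],
  [5, [-20, -33, 0], [0, 0, 0]],
  [5, [-42, -70, 0], [0, 0, 0]],
  [5, [-65, -108, 0], [0, 0, 0]],
  [5, [-88, -146, 0], [0, 0, 0]],
  [5, [-104, -172, 0], [0, 0, 0]],
  [5, [-110.5, -183.3, -15], [0, 0, 0]],
  [5, [-110.5, -183.3, -35], [0, 0, 0]],
  [5, [-110.5, -183.3, -50], [0, 0, 0]],
  [5, [-110.5, -183.3, -58], [0, 0, 0]],
  [5, [-110.5, -183.3, -60], [0, 0, 0]],
  [5, [-110.5, -183.3, -60], [0, 0, 0]],
  [5, [-110.5, -183.3, -60], [0, 0, 0]],
  [5, [-110.5, -183.3, -60], [0, 0, 0]],
])

```text
time_s: 27.1
eef_pos: [551.4, 31.4, 110.1]
ee_rot: [0.0, 0.639, 0.769, 0.0]
force: [0.9, -0.1, -0.9]
grip_width: 0.17
grip_force: 78.3
```

```bash
python3 cap.py 13
python3 - <<'E'
from h import *
s=ctrl.sense(); print(s['eef_pos'],s['ee_rot'],s['force'],s['grip_width']*85.4)
z=np.load("side13.npz"); p=z["p"]; cv2.imwrite("pics/tip_s.png",cv2.resize(p[155:215,235:315],None,fx=10,fy=10,interpolation=cv2.INTER_CUBIC))
E
```

```text
[551.22769673  31.34449546 109.91653633] [3.38263068e-04 6.39532311e-01 7.68764118e-01 1.98082729e-04] [-0.0154734   0.61343765 -0.37530633] 14.855484052099534
```

View pics/tip_s.png

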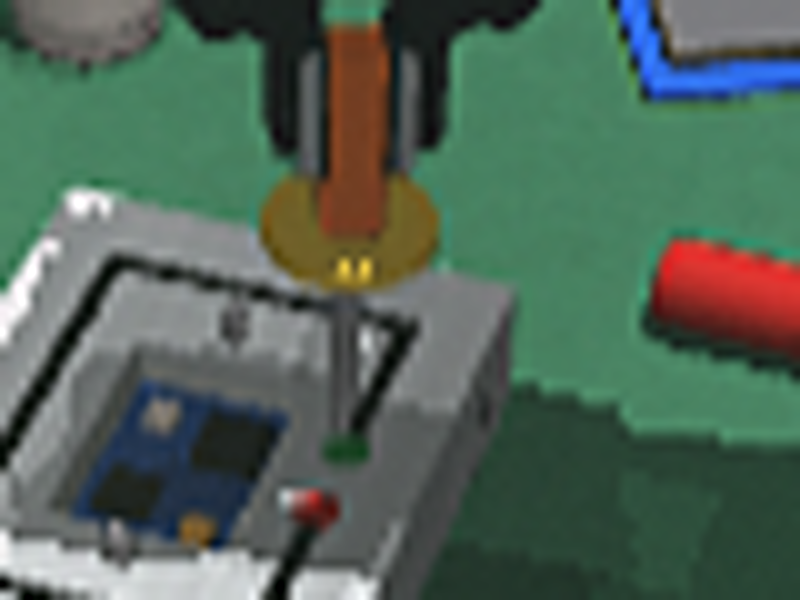

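Run:
```python
from h import *
z=np.load("side13.npz"); p=z["p"];d=z["d"];C=cloud("side",d)
def proj(n,P):
    c,f=K(n);E=np.array(c["extrinsics"]);q=E[:3,:3].T@(np.array(P)-E[:3,3]);a,b=q[0]/q[2],q[1]/q[2];s=1+c["k1"]*(a*a+b*b);return np.array([a*s*f+c["cx"],b*s*f+c["cy"]])
T=proj("side",(551.3,30.5,47)); print("tip pred crop px",(T-[235,155]+.5)*10-.5)
G=proj("side",(550.9,30.4,40)); print("green pred",(G-[235,155]+.5)*10-.5)
g=lambda P:(proj("side",P)-[235,155]+.5)*10-.5
b=g((551,31,42));print("per mm x,y,z",g((552,31,42))-b,g((551,32,42))-b,g((551,31,43))-b)
for v in range(184,202): print(v,p[v,264:275].tolist() if 0 else [tuple(int(t) for t in p[v,u]) for u in range(266,273)],C[v,269].round(0))
hsv=cv2.cvtColor(p,cv2.COLOR_BGR2HSV);H,S,V=cv2.split(hsv)
m=(H>50)&(H<75)&(S>130)&box(C,530,575,10,50,35,48); ys,xs=np.nonzero(m); print("green",xs.mean(),ys.mean(),len(xs),ys.min(),ys.max(),xs.min(),xs.max())
```

```text
tip pred crop px [342.07455824 435.31737353]
green pred [343.11080943 455.13177924]
per mm x,y,z [-3.8419283  -0.31218188] [-0.37717536  2.5929301 ] [ 0.07707989 -2.84626134]
184 [(109, 111, 107), (91, 104, 105), (73, 81, 82), (66, 80, 85), (64, 78, 84), (96, 105, 106), (113, 121, 120)] [551.  35.  98.]
185 [(49, 49, 44), (50, 49, 43), (61, 58, 54), (82, 77, 74), (73, 70, 66), (93, 90, 84), (140, 136, 132)] [551.  32.  93.]
186 [(104, 103, 100), (72, 72, 68), (63, 62, 60), (79, 78, 77), (73, 73, 71), (42, 44, 39), (71, 73, 69)] [551.  34.  91.]
187 [(128, 128, 123), (120, 120, 116), (67, 68, 66), (77, 77, 76), (68, 69, 67), (105, 106, 103), (78, 79, 76)] [551.  32.  86.]
188 [(122, 123, 118), (129, 128, 125), (60, 61, 59), (77, 78, 76), (63, 62, 62), (188, 186, 182), (120, 121, 117)] [551.  31.  82.]
189 [(123, 123, 119), (131, 130, 126), (59, 60, 58), (77, 78, 76), (62, 64, 62), (203, 203, 198), (130, 130, 126)] [551.  34.  81.]
190 [(122, 122, 119), (132, 132, 129), (59, 61, 59), (76, 75, 75), (63, 64, 61), (135, 134, 130), (135, 135, 131)] [551.  31.  75.]
191 [(128, 128, 123), (1
[... 671 characters left out ...]
5), (18, 22, 17), (61, 61, 58)] [551.  33.  56.]
197 [(93, 94, 90), (95, 96, 93), (68, 68, 67), (91, 89, 90), (17, 20, 16), (29, 33, 29), (94, 95, 91)] [551.  32.  52.]
198 [(93, 93, 91), (86, 91, 80), (65, 77, 59), (64, 77, 59), (30, 46, 24), (50, 56, 47), (101, 100, 99)] [551.  26.  43.]
199 [(95, 93, 92), (66, 82, 58), (45, 72, 37), (41, 70, 33), (34, 62, 26), (40, 65, 33), (101, 98, 98)] [551.  29.  42.]
200 [(96, 93, 93), (55, 74, 48), (30, 62, 21), (36, 66, 27), (32, 65, 24), (38, 67, 27), (98, 96, 95)] [551.  29.  39.]
201 [(94, 93, 91), (83, 88, 80), (66, 80, 60), (66, 80, 60), (65, 81, 58), (80, 87, 78), (97, 96, 94)] [550.  31.  37.]
green 269.5 199.66666666666666 6 199 200 268 271
```

Emit:
apply_moves([
  [5, [-0.7, 0, -2], [0, 0, 0]],
  [5, [-0.7, 0, -4], [0, 0, 0]],
  [5, [-0.7, 0, -5.5], [0, 0, 0]],
  [5, [-0.7, 0, -6.3], [0, 0, 0]],
  [5, [-0.7, 0, -6.3], [0, 0, 0]],
  [5, [-0.7, 0, -6.3], [0, 0, 0]],
])

```text
time_s: 27.8
eef_pos: [550.4, 31.3, 103.2]
ee_rot: [0.0, 0.64, 0.769, 0.0]
force: [0.1, -0.5, -0.5]
grip_width: 0.171
grip_force: 78.3
```

Emit:
apply_moves([
  [5, [-0.56, -2.54, 0], [0, 0, 0]],
  [5, [-1.12, -5.08, 0], [0, 0, 0]],
  [5, [-1.67, -7.62, 0], [0, 0, 0]],
  [5, [-2.23, -10.16, 0], [0, 0, 0]],
  [5, [-2.79, -12.7, 0], [0, 0, 0]],
  [5, [-3.35, -15.24, 0], [0, 0, 0]],
  [5, [-3.91, -17.78, 0], [0, 0, 0]],
  [5, [-4.46, -20.32, 0], [0, 0, 0]],
  [5, [-5.02, -22.86, 0], [0, 0, 0]],
  [5, [-5.58, -25.4, 0], [0, 0, 0]],
  [5, [-6.14, -27.94, 0], [0, 0, 0]],
  [5, [-6.7, -30.48, 0], [0, 0, 0]],
  [5, [-7.25, -33.02, 0], [0, 0, 0]],
  [5, [-7.81, -35.56, 0], [0, 0, 0]],
  [5, [-8.37, -38.1, 0], [0, 0, 0]],
  [5, [-8.93, -40.64, 0], [0, 0, 0]],
  [5, [-9.49, -43.18, 0], [0, 0, 0]],
  [5, [-10.04, -45.72, 0], [0, 0, 0]],
  [5, [-10.6, -48.26, 0], [0, 0, 0]],
  [5, [-11.16, -50.8, 0], [0, 0, 0]],
])

```text
time_s: 29.8
eef_pos: [539.1, -19.7, 103.2]
ee_rot: [-0.0, 0.64, 0.769, 0.0]
force: [0.2, -0.4, 0.2]
grip_width: 0.174
grip_force: 78.3
```

Emit:
apply_moves([
  [5, [2.56, -0.56, 0], [0, 0, 0]],
  [5, [5.13, -1.13, 0], [0, 0, 0]],
  [5, [7.69, -1.69, 0], [0, 0, 0]],
  [5, [10.26, -2.26, 0], [0, 0, 0]],
  [5, [12.82, -2.82, 0], [0, 0, 0]],
  [5, [15.38, -3.38, 0], [0, 0, 0]],
  [5, [17.95, -3.95, 0], [0, 0, 0]],
  [5, [20.51, -4.51, 0], [0, 0, 0]],
  [5, [23.08, -5.08, 0], [0, 0, 0]],
  [5, [25.64, -5.64, 0], [0, 0, 0]],
  [5, [28.2, -6.2, 0], [0, 0, 0]],
  [5, [30.77, -6.77, 0], [0, 0, 0]],
  [5, [33.33, -7.33, 0], [0, 0, 0]],
  [5, [35.9, -7.9, 0], [0, 0, 0]],
  [5, [38.46, -8.46, 0], [0, 0, 0]],
  [5, [41.02, -9.02, 0], [0, 0, 0]],
])

```text
time_s: 31.4
eef_pos: [580.4, -28.6, 103.2]
ee_rot: [0.0, 0.64, 0.769, 0.0]
force: [0.0, 0.1, -0.5]
grip_width: 0.174
grip_force: 78.3
```

Emit:
apply_moves([
  [5, [2.56, -0.56, 0], [0, 0, 0]],
  [5, [5.13, -1.13, 0], [0, 0, 0]],
  [5, [7.69, -1.69, 0], [0, 0, 0]],
  [5, [10.26, -2.26, 0], [0, 0, 0]],
  [5, [12.82, -2.82, 0], [0, 0, 0]],
  [5, [15.38, -3.38, 0], [0, 0, 0]],
  [5, [17.95, -3.95, 0], [0, 0, 0]],
  [5, [20.51, -4.51, 0], [0, 0, 0]],
  [5, [23.08, -5.08, 0], [0, 0, 0]],
  [5, [25.64, -5.64, 0], [0, 0, 0]],
  [5, [28.2, -6.2, 0], [0, 0, 0]],
  [5, [30.77, -6.77, 0], [0, 0, 0]],
  [5, [33.33, -7.33, 0], [0, 0, 0]],
  [5, [35.9, -7.9, 0], [0, 0, 0]],
  [5, [38.46, -8.46, 0], [0, 0, 0]],
  [5, [41.02, -9.02, 0], [0, 0, 0]],
])

```text
time_s: 33.0
eef_pos: [621.4, -37.6, 103.2]
ee_rot: [-0.0, 0.64, 0.769, -0.0]
force: [-0.6, 0.3, -1.2]
grip_width: 0.171
grip_force: 78.3
```

Run:
```python
from h import *
p,d=capture("side"); np.savez("side14.npz",p=p,d=d)
cv2.imwrite("pics/tip2.png",cv2.resize(p[145:205,205:285],None,fx=10,fy=10,interpolation=cv2.INTER_CUBIC))
```

```text
(no output)
```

View pics/tip2.png

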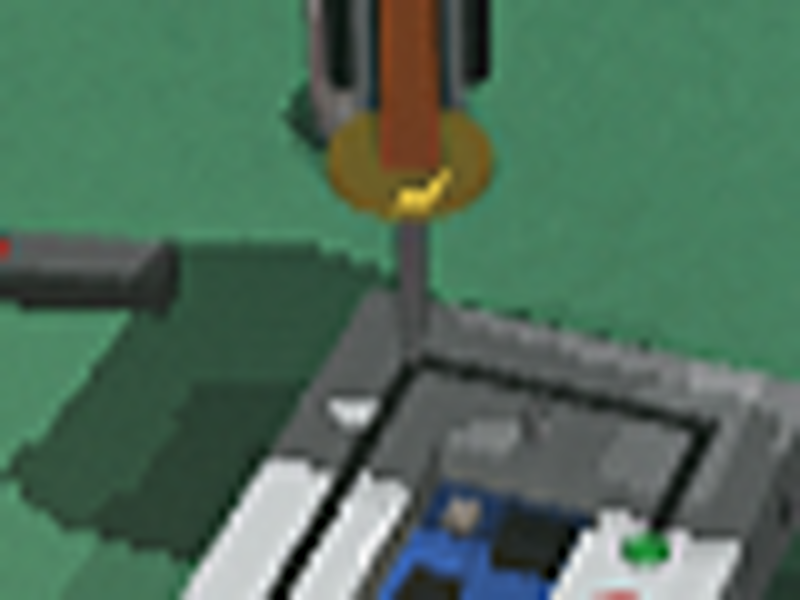

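Emit:
apply_moves([
  [5, [0.55, 2.5, 0], [0, 0, 0]],
  [5, [1.1, 5, 0], [0, 0, 0]],
  [5, [1.65, 7.5, 0], [0, 0, 0]],
  [5, [2.2, 10, 0], [0, 0, 0]],
  [5, [2.75, 12.5, 0], [0, 0, 0]],
  [5, [3.3, 15, 0], [0, 0, 0]],
  [5, [3.85, 17.5, 0], [0, 0, 0]],
  [5, [4.4, 20, 0], [0, 0, 0]],
  [5, [4.95, 22.5, 0], [0, 0, 0]],
  [5, [5.5, 25, 0], [0, 0, 0]],
  [5, [6.05, 27.5, 0], [0, 0, 0]],
  [5, [6.6, 30, 0], [0, 0, 0]],
  [5, [7.15, 32.5, 0], [0, 0, 0]],
  [5, [7.7, 35, 0], [0, 0, 0]],
  [5, [8.25, 37.5, 0], [0, 0, 0]],
  [5, [8.8, 40, 0], [0, 0, 0]],
  [5, [9.35, 42.5, 0], [0, 0, 0]],
  [5, [9.9, 45, 0], [0, 0, 0]],
  [5, [10.45, 47.5, 0], [0, 0, 0]],
  [5, [11, 50, 0], [0, 0, 0]],
])

```text
time_s: 35.05
eef_pos: [632.2, 12.7, 103.2]
ee_rot: [-0.0, 0.64, 0.769, -0.0]
force: [0.0, 1.0, -0.7]
grip_width: 0.172
grip_force: 78.3
```

Emit:
apply_moves([
  [5, [0.55, 2.5, 0], [0, 0, 0]],
  [5, [1.1, 5, 0], [0, 0, 0]],
  [5, [1.65, 7.5, 0], [0, 0, 0]],
  [5, [2.2, 10, 0], [0, 0, 0]],
  [5, [2.75, 12.5, 0], [0, 0, 0]],
  [5, [3.3, 15, 0], [0, 0, 0]],
  [5, [3.85, 17.5, 0], [0, 0, 0]],
  [5, [4.4, 20, 0], [0, 0, 0]],
  [5, [4.95, 22.5, 0], [0, 0, 0]],
  [5, [5.5, 25, 0], [0, 0, 0]],
  [5, [6.05, 27.5, 0], [0, 0, 0]],
  [5, [6.6, 30, 0], [0, 0, 0]],
  [5, [7.15, 32.5, 0], [0, 0, 0]],
  [5, [7.7, 35, 0], [0, 0, 0]],
  [5, [8.25, 37.5, 0], [0, 0, 0]],
  [5, [8.8, 40, 0], [0, 0, 0]],
  [5, [9.35, 42.5, 0], [0, 0, 0]],
  [5, [9.9, 45, 0], [0, 0, 0]],
  [5, [10.45, 47.5, 0], [0, 0, 0]],
  [5, [11, 50, 0], [0, 0, 0]],
])

```text
time_s: 37.05
eef_pos: [643.2, 62.7, 103.2]
ee_rot: [-0.0, 0.64, 0.769, 0.0]
force: [0.5, -0.1, -1.1]
grip_width: 0.176
grip_force: 78.3
```

Emit:
apply_moves([
  [5, [0.55, 2.5, 0], [0, 0, 0]],
  [5, [1.1, 5, 0], [0, 0, 0]],
  [5, [1.65, 7.5, 0], [0, 0, 0]],
  [5, [2.2, 10, 0], [0, 0, 0]],
  [5, [2.75, 12.5, 0], [0, 0, 0]],
  [5, [3.3, 15, 0], [0, 0, 0]],
  [5, [3.85, 17.5, 0], [0, 0, 0]],
  [5, [4.4, 20, 0], [0, 0, 0]],
  [5, [4.95, 22.5, 0], [0, 0, 0]],
  [5, [5.5, 25, 0], [0, 0, 0]],
])

```text
time_s: 38.05
eef_pos: [648.7, 87.7, 103.2]
ee_rot: [0.0, 0.64, 0.769, 0.0]
force: [0.5, 0.2, -1.1]
grip_width: 0.177
grip_force: 78.3
```

Emit:
apply_moves([
  [5, [-2.56, 0.56, 0], [0, 0, 0]],
  [5, [-5.13, 1.13, 0], [0, 0, 0]],
  [5, [-7.69, 1.69, 0], [0, 0, 0]],
  [5, [-10.26, 2.26, 0], [0, 0, 0]],
  [5, [-12.82, 2.82, 0], [0, 0, 0]],
  [5, [-15.38, 3.38, 0], [0, 0, 0]],
  [5, [-17.95, 3.95, 0], [0, 0, 0]],
  [5, [-20.51, 4.51, 0], [0, 0, 0]],
  [5, [-23.08, 5.08, 0], [0, 0, 0]],
  [5, [-25.64, 5.64, 0], [0, 0, 0]],
  [5, [-28.2, 6.2, 0], [0, 0, 0]],
  [5, [-30.77, 6.77, 0], [0, 0, 0]],
  [5, [-33.33, 7.33, 0], [0, 0, 0]],
  [5, [-35.9, 7.9, 0], [0, 0, 0]],
  [5, [-38.46, 8.46, 0], [0, 0, 0]],
  [5, [-41.02, 9.02, 0], [0, 0, 0]],
])

```text
time_s: 39.65
eef_pos: [607.5, 96.5, 103.2]
ee_rot: [0.0, 0.64, 0.769, 0.0]
force: [-0.6, -0.1, -0.2]
grip_width: 0.174
grip_force: 78.3
```

Emit:
apply_moves([
  [5, [-2.56, 0.56, 0], [0, 0, 0]],
  [5, [-5.13, 1.13, 0], [0, 0, 0]],
  [5, [-7.69, 1.69, 0], [0, 0, 0]],
  [5, [-10.26, 2.26, 0], [0, 0, 0]],
  [5, [-12.82, 2.82, 0], [0, 0, 0]],
  [5, [-15.38, 3.38, 0], [0, 0, 0]],
  [5, [-17.95, 3.95, 0], [0, 0, 0]],
  [5, [-20.51, 4.51, 0], [0, 0, 0]],
  [5, [-23.08, 5.08, 0], [0, 0, 0]],
  [5, [-25.64, 5.64, 0], [0, 0, 0]],
  [5, [-28.2, 6.2, 0], [0, 0, 0]],
  [5, [-30.77, 6.77, 0], [0, 0, 0]],
  [5, [-33.33, 7.33, 0], [0, 0, 0]],
  [5, [-35.9, 7.9, 0], [0, 0, 0]],
  [5, [-38.46, 8.46, 0], [0, 0, 0]],
  [5, [-41.02, 9.02, 0], [0, 0, 0]],
])

```text
time_s: 41.25
eef_pos: [566.4, 105.6, 103.2]
ee_rot: [0.0, 0.64, 0.769, -0.0]
force: [-0.3, 0.4, -0.8]
grip_width: 0.172
grip_force: 78.3
```

Emit:
apply_moves([
  [5, [-0.56, -2.54, 0], [0, 0, 0]],
  [5, [-1.12, -5.08, 0], [0, 0, 0]],
  [5, [-1.67, -7.62, 0], [0, 0, 0]],
  [5, [-2.23, -10.16, 0], [0, 0, 0]],
  [5, [-2.79, -12.7, 0], [0, 0, 0]],
  [5, [-3.35, -15.24, 0], [0, 0, 0]],
  [5, [-3.91, -17.78, 0], [0, 0, 0]],
  [5, [-4.46, -20.32, 0], [0, 0, 0]],
  [5, [-5.02, -22.86, 0], [0, 0, 0]],
  [5, [-5.58, -25.4, 0], [0, 0, 0]],
  [5, [-6.14, -27.94, 0], [0, 0, 0]],
  [5, [-6.7, -30.48, 0], [0, 0, 0]],
  [5, [-7.25, -33.02, 0], [0, 0, 0]],
  [5, [-7.81, -35.56, 0], [0, 0, 0]],
  [5, [-8.37, -38.1, 0], [0, 0, 0]],
  [5, [-8.93, -40.64, 0], [0, 0, 0]],
  [5, [-9.49, -43.18, 0], [0, 0, 0]],
  [5, [-10.04, -45.72, 0], [0, 0, 0]],
  [5, [-10.6, -48.26, 0], [0, 0, 0]],
  [5, [-11.16, -50.8, 0], [0, 0, 0]],
])

```text
time_s: 43.25
eef_pos: [555.4, 54.5, 103.2]
ee_rot: [-0.0, 0.64, 0.769, -0.0]
force: [-0.2, -0.3, -0.5]
grip_width: 0.178
grip_force: 78.3
```

Emit:
apply_moves([
  [5, [0, 0, 0], [0, 0, 0]],
  [5, [0, 0, 0], [0, 0, 0]],
])

```text
time_s: 43.45
eef_pos: [555.5, 54.7, 103.2]
ee_rot: [-0.0, 0.64, 0.769, 0.0]
force: [0.6, -0.1, -0.9]
grip_width: 0.172
grip_force: 78.3
```

```bash
python3 cap.py 15
python3 - <<'E'
from h import *
s=ctrl.sense(); print(s['eef_pos'],s['force'],s['grip_width']*85.4)
z=np.load("side15.npz"); p=z["p"];d=z["d"];C=cloud("side",d)
H,S,V=cv2.split(cv2.cvtColor(p,cv2.COLOR_BGR2HSV))
m=((H<8)|(H>172))&(S>120)&box(C,530,600,20,90,30,50); ys,xs=np.nonzero(m); print("red",xs.mean(),ys.mean(),len(xs),xs.min(),xs.max(),ys.min(),ys.max())
m=box(C,530,590,20,90,44,100)&(d>0); 
for v in range(195,215): 
  x=np.nonzero(m[v])[0]; 
  if len(x): print(v,x.min(),x.max(),C[v,x].mean(0).round(0))
E
```

```text
[555.4994005   54.82400708 103.21513689] [-0.36950628  0.85914845 -1.26003429] 14.729978150089824
red 266.5 205.875 8 265 268 205 207
195 265 268 [555.  55.  79.]
196 265 268 [555.  54.  75.]
197 265 268 [555.  55.  72.]
198 265 268 [555.  55.  69.]
199 265 267 [556.  56.  66.]
200 265 267 [556.  55.  62.]
201 265 269 [554.  52.  56.]
202 265 267 [556.  55.  55.]
203 266 267 [555.  54.  51.]
204 266 267 [555.  52.  45.]
```

Emit:
apply_moves([
  [5, [0, 0, 10], [0, 0, 0]],
  [5, [0, 0, 30], [0, 0, 0]],
  [5, [0, 0, 55], [0, 0, 0]],
  [5, [0, 0, 70], [0, 0, 0]],
  [5, [15, 23, 70], [0, 0, 0]],
  [5, [35, 53, 70], [0, 0, 0]],
  [5, [58, 88, 70], [0, 0, 0]],
  [5, [80, 121, 70], [0, 0, 0]],
  [5, [97, 146, 70], [0, 0, 0]],
  [5, [104, 157, 70], [0, 0, 0]],
  [5, [106, 159.9, 70], [0, 0, 0]],
  [5, [106, 159.9, 70], [0, 0, 0]],
  [5, [106, 159.9, 70], [0, 0, 0]],
  [5, [106, 159.9, 70], [0, 0, 0]],
])

```text
time_s: 44.95
eef_pos: [661.4, 213.8, 173.7]
ee_rot: [0.0, 0.64, 0.768, 0.0]
force: [0.0, -0.4, -1.3]
grip_width: 0.169
grip_force: 78.4
```

```bash
python3 cap.py 16
python3 - <<'E'
from h import *
z=np.load("side16.npz");C=cloud("side",z["d"])
m=box(C,610,720,150,270,40,110)
for v in range(150,290):
  x=np.nonzero(m[v])[0]
  if len(x): print(v,x.min(),x.max(),C[v,x].mean(0).round(0))
E
```

```text
223 193 193 [720. 153.  60.]
224 193 193 [719. 157.  61.]
225 193 193 [718. 160.  60.]
226 192 194 [719. 159.  55.]
227 192 193 [718. 167.  60.]
228 192 194 [718. 164.  54.]
229 192 194 [718. 166.  52.]
230 191 193 [717. 174.  58.]
231 190 194 [718. 174.  55.]
232 190 214 [683. 190.  73.]
233 190 220 [673. 194.  75.]
234 190 221 [672. 195.  73.]
235 190 221 [672. 196.  70.]
236 190 221 [672. 196.  68.]
237 190 221 [672. 197.  65.]
238 191 221 [670. 199.  64.]
239 191 221 [668. 200.  62.]
240 204 221 [662. 203.  63.]
241 204 221 [662. 204.  61.]
242 203 221 [663. 206.  59.]
243 203 221 [658. 224.  76.]
244 203 221 [657. 227.  77.]
245 203 221 [658. 226.  73.]
246 203 221 [658. 227.  70.]
247 204 221 [657. 227.  67.]
248 204 221 [657. 227.  64.]
249 204 221 [657. 228.  61.]
250 204 220 [659. 228.  58.]
251 204 220 [659. 228.  55.]
252 204 220 [659. 228.  52.]
253 204 220 [659. 228.  48.]
254 205 220 [658. 228.  45.]
255 205 220 [659. 228.  41.]
256 219 219 [643. 230.  42.]
```

Emit:
apply_moves([
  [5, [0, 0, -15], [0, 0, 0]],
  [5, [0, 0, -30], [0, 0, 0]],
  [5, [0, 0, -45], [0, 0, 0]],
  [5, [0, 0, -60], [0, 0, 0]],
  [5, [0, 0, -75], [0, 0, 0]],
  [5, [0, 0, -86], [0, 0, 0]],
  [5, [0, 0, -93], [0, 0, 0]],
  [5, [0, 0, -96], [0, 0, 0]],
  [5, [0, 0, -97.5], [0, 0, 0]],
  [5, [0, 0, -98.2], [0, 0, 0]],
  [5, [0, 0, -98.2], [0, 0, 0]],
  [5, [0, 0, -98.2], [0, 0, 0]],
])

```text
time_s: 46.25
eef_pos: [661.7, 214.7, 75.4]
ee_rot: [0.0, 0.64, 0.769, 0.0]
force: [-0.6, 0.2, -1.0]
grip_width: 0.176
grip_force: 78.4
```

Emit:
apply_moves([
  [5, [0, 0, -0.6], [0, 0, 0]],
  [5, [0, 0, -0.6], [0, 0, 0]],
  [17, [0, 0, -0.6], [0, 0, 0]],
  [25, [0, 0, -0.6], [0, 0, 0]],
  [40, [0, 0, -0.6], [0, 0, 0]],
  [40, [0, 0, -0.6], [0, 0, 0]],
  [40, [0, 0, -0.6], [0, 0, 0]],
  [40, [0, 0, 20], [0, 0, 0]],
  [40, [0, 0, 50], [0, 0, 0]],
  [40, [0, 0, 90], [0, 0, 0]],
  [40, [0, 0, 110], [0, 0, 0]],
  [40, [0, 0, 110], [0, 0, 0]],
])

```text
time_s: 47.45
eef_pos: [662.7, 214.9, 188.7]
ee_rot: [0.002, 0.64, 0.769, 0.002]
force: [1.1, -0.9, 0.5]
grip_width: 0.467
grip_force: 0.0
```

```bash
python3 cap.py 17; python3 yel.py 17
python3 - <<'E'
from h import *
s=ctrl.sense(); print(s['eef_pos'],s['grip_width'])
for n in("top","side"):
    z=np.load(f"{n}17.npz"); p,d=z["p"],z["d"]; C=cloud(n,d); C[d==0]=-999
    m=max(comps(clean((cv2.cvtColor(p,cv2.COLOR_BGR2HSV)[...,1]<90)&box(C,320,540,-420,-170,6,30))),key=lambda m:m.sum()); rect(C[m],n+" plate")
    m=box(C,320,540,-420,-170,32,50); rect(C[m],"handle")
E
```

```text
top 247 [668.6 208.6] [32.7 56.5] ang 78.4 z [ 60.7  84.1 137.4]
   top [661.1 211.2 136.9]
side 12 [666.2 212.7] [15.7  7.9] ang 59.0 z [130.6 136.5 138.1]
   top [665.7 211.5 136.8]
side 195 [660.6 214.3] [42.  40.4] ang 14.1 z [78.1 83.1 85.6]
   top [659.9 217.2  83.8]
side 286 [416.7 252.3] [33.9 56.5] ang 8.4 z [ 7.9 21.6 41.7]
   top [415.6 262.9  40.5]
side 327 [465.8 317.1] [53.2 35.1] ang 67.2 z [ 7.9 21.3 41.4]
   top [469.5 324.9  40.4]
[661.25240429 214.59474261 184.11811815] 0.46836280599895525
top plate 3296 [ 431.6 -294.7] [129.3 180.3] ang 14.1 z [ 6.9  9.7 12.7]
handle 117 [ 430.6 -295.4] [14.2 55.7] ang 14.1 z [33.2 36.4 38.8]
side plate 1245 [ 430.8 -296.4] [130.2 184.7] ang 14.4 z [ 8.  10.7 13.3]
handle 53 [ 431.7 -297.7] [13.8 59.6] ang 16.6 z [33.5 37.4 39.3]
```

Emit:
apply_moves([
  [40, [-230.5, -509.8, 0], [0, 0, 3.8]],
  [40, [-230.5, -509.8, 0], [0, 0, 3.8]],
  [40, [-230.5, -509.8, 0], [0, 0, 3.8]],
  [40, [-230.5, -509.8, 0], [0, 0, 3.8]],
  [40, [-230.5, -509.8, 0], [0, 0, 3.8]],
  [40, [-230.5, -509.8, 0], [0, 0, 3.8]],
  [40, [-230.5, -509.8, 0], [0, 0, 3.8]],
  [40, [-230.5, -509.8, 0], [0, 0, 3.8]],
  [40, [-230.5, -509.8, 0], [0, 0, 3.8]],
  [40, [-230.5, -509.8, 0], [0, 0, 3.8]],
  [40, [-230.5, -509.8, 0], [0, 0, 3.8]],
  [40, [-230.5, -509.8, 0], [0, 0, 3.8]],
  [40, [-230.5, -509.8, 0], [0, 0, 3.8]],
  [40, [-230.5, -509.8, 0], [0, 0, 3.8]],
  [40, [-230.5, -509.8, 0], [0, 0, 3.8]],
  [40, [-230.5, -509.8, 0], [0, 0, 3.8]],
  [40, [-230.5, -509.8, 0], [0, 0, 3.8]],
  [40, [-230.5, -509.8, 0], [0, 0, 3.8]],
])

```text
time_s: 49.35
eef_pos: [431.2, -294.8, 185.0]
ee_rot: [0.0, 0.613, 0.79, 0.0]
force: [-0.5, -0.7, -0.4]
grip_width: 0.468
grip_force: 0.0
```

Emit:
apply_moves([
  [40, [0, -0.3, -50], [0, 0, -0.1]],
  [40, [0, -0.3, -100], [0, 0, -0.1]],
  [40, [0, -0.3, -140], [0, 0, -0.1]],
  [40, [0, -0.3, -165], [0, 0, -0.1]],
  [40, [0, -0.3, -180], [0, 0, -0.1]],
  [40, [0, -0.3, -185.5], [0, 0, -0.1]],
  [40, [0, -0.3, -185.5], [0, 0, -0.1]],
  [30, [0, -0.3, -185.5], [0, 0, -0.1]],
  [25, [0, -0.3, -185.5], [0, 0, -0.1]],
  [20, [0, -0.3, -185.5], [0, 0, -0.1]],
  [2, [0, -0.3, -185.5], [0, 0, -0.1]],
  [2, [0, -0.3, -185.5], [0, 0, -0.1]],
  [2, [0, -0.3, -185.5], [0, 0, -0.1]],
  [2, [0, -0.3, -185.5], [0, 0, -0.1]],
  [2, [0, -0.3, -185.5], [0, 0, -0.1]],
  [2, [0, -0.3, -185.5], [0, 0, -0.1]],
], squeeze=80)

```text
time_s: 50.95
eef_pos: [431.2, -295.7, 0.4]
ee_rot: [0.001, 0.614, 0.789, -0.0]
force: [-0.6, 0.2, 6.3]
grip_width: 0.132
grip_force: 78.7
```

Emit:
apply_moves([
  [2, [0, 0, 2], [0, 0, 0]],
  [2, [0, 0, 8], [0, 0, 0]],
  [2, [0, 0, 30], [0, 0, 0]],
  [2, [0, 0, 75], [0, 0, 0]],
  [2, [0, 0, 120], [0, 0, 0]],
  [2, [0, 0, 170], [0, 0, 0]],
  [2, [15, 30, 175], [0, 0, -5]],
  [2, [35, 70, 175], [0, 0, -10]],
  [2, [55, 110, 175], [0, 0, -15]],
  [2, [75, 150, 175], [0, 0, -20]],
  [2, [95, 190, 175], [0, 0, -26.6]],
  [2, [115, 230, 175], [0, 0, -26.6]],
  [2, [135, 270, 175], [0, 0, -26.6]],
  [2, [150, 302, 175], [0, 0, -26.6]],
  [2, [160, 322, 175], [0, 0, -26.6]],
  [2, [163.5, 328.8, 160], [0, 0, -26.6]],
  [2, [163.5, 328.8, 130], [0, 0, -26.6]],
  [2, [163.5, 328.8, 100], [0, 0, -26.6]],
  [2, [163.5, 328.8, 80], [0, 0, -26.6]],
  [2, [163.5, 328.8, 80], [0, 0, -26.6]],
])

```text
time_s: 52.95
eef_pos: [592.1, 32.9, 76.0]
ee_rot: [-0.003, 0.78, 0.626, -0.002]
force: [-0.6, 0.7, -3.4]
grip_width: 0.134
grip_force: 78.6
```

Emit:
apply_moves([
  [2, [0, 0, 0], [0, 0, 0]],
  [2, [0, 0, 0], [0, 0, 0]],
  [2, [0, 0, 0], [0, 0, 0]],
])

```text
time_s: 53.25
eef_pos: [595.0, 33.1, 80.7]
ee_rot: [0.001, 0.779, 0.626, 0.001]
force: [-0.1, 0.3, -2.4]
grip_width: 0.129
grip_force: 78.6
```

```bash
python3 cap.py 18
python3 - <<'E'
from h import *
s=ctrl.sense(); print(s['eef_pos'],s['ee_rot'],s['force'],s['grip_width'])
for t in ("8","18"):
  for n in("top","side"):
    z=np.load(f"{n}{t}.npz"); p,d=z["p"],z["d"]; C=cloud(n,d); C[d==0]=-999
    hsv=cv2.cvtColor(p,cv2.COLOR_BGR2HSV)
    m=clean((hsv[...,1]<80)&box(C,430,720,-90,150,70,140)); z0=np.median(C[m][:,2]); m&=abs(C[...,2]-z0)<8; rect(C[m],n+t+" plate")
    P=C[m]; A=np.c_[P[:,:2]-P[:,:2].mean(0),np.ones(len(P))]; print(np.linalg.lstsq(A,P[:,2],rcond=None)[0].round(4))
E
```

```text
[594.81598486  33.20724013  80.2951121 ] [4.92416049e-04 7.79462812e-01 6.26448141e-01 4.57040450e-04] [ 0.23513104 -0.56668263 -2.12245075] 0.1299690946226603
top8 plate 893 [593.5  27.1] [167.  129.9] ang 77.6 z [122.3 124.8 127.3]
[-1.300000e-03  2.700000e-03  1.247886e+02]
side8 plate 2131 [593.9  31.4] [185.2 132.5] ang 77.6 z [122.1 124.5 126.4]
[-2.400000e-03 -3.500000e-03  1.243694e+02]
top18 plate 694 [594.2  26.3] [165.2 130.4] ang 77.5 z [87.3 90.  92.8]
[3.20000e-03 1.80000e-03 9.00147e+01]
side18 plate 2080 [594.   31.9] [183.1 131. ] ang 77.6 z [88.  90.5 92.6]
[ 1.90000e-03 -3.90000e-03  9.04566e+01]
```

Emit:
apply_moves([
  [2, [0, 0, -10], [0, 0, 0]],
  [2, [0, 0, -20], [0, 0, 0]],
  [2, [0, 0, -27], [0, 0, 0]],
  [2, [0, 0, -30], [0, 0, 0]],
  [2, [0, 0, -32], [0, 0, 0]],
  [2, [0, 0, -34], [0, 0, 0]],
  [2, [0, 0, -36], [0, 0, 0]],
  [2, [0, 0, -36], [0, 0, 0]],
  [2, [0, 0, -36], [0, 0, 0]],
])

```text
time_s: 54.25
eef_pos: [594.6, 33.3, 43.7]
ee_rot: [0.0, 0.779, 0.626, 0.0]
force: [0.1, 0.5, -3.6]
grip_width: 0.13
grip_force: 78.7
```

Emit:
apply_moves([
  [2, [0, 0, -2], [0, 0, 0]],
  [2, [0, 0, -4], [0, 0, 0]],
  [2, [0, 0, -5.5], [0, 0, 0]],
  [2, [0, 0, -7], [0, 0, 0]],
  [2, [0, 0, -7], [0, 0, 0]],
  [2, [0, 0, -7], [0, 0, 0]],
])

```text
time_s: 54.85
eef_pos: [594.5, 33.3, 36.4]
ee_rot: [-0.0, 0.779, 0.626, -0.0]
force: [-0.1, -0.4, -2.4]
grip_width: 0.127
grip_force: 78.7
```

Emit:
apply_moves([
  [2, [0, 0, -0.5], [0, 0, 0]],
  [2, [0, 0, -1], [0, 0, 0]],
  [2, [0, 0, -1.5], [0, 0, 0]],
  [2, [0, 0, -1.5], [0, 0, 0]],
])

```text
time_s: 55.25
eef_pos: [594.6, 33.3, 36.4]
ee_rot: [0.0, 0.779, 0.627, 0.0]
force: [-6.1, -0.3, 10.8]
grip_width: 0.129
grip_force: 80.3
```

Emit:
apply_moves([
  [10, [0, 0, -1], [0, 0, 0]],
  [25, [0, 0, -1], [0, 0, 0]],
  [45, [0, 0, -1], [0, 0, 0]],
  [45, [0, 0, -1], [0, 0, 0]],
  [45, [0, 0, -1], [0, 0, 0]],
  [45, [0, 0, 30], [0, 0, 0]],
  [45, [0, 0, 70], [0, 0, 0]],
  [45, [0, 0, 120], [0, 0, 0]],
  [45, [-40, 0, 150], [0, 0, 0]],
  [45, [-90, 0, 150], [0, 0, 0]],
  [45, [-140, 0, 150], [0, 0, 0]],
  [45, [-190, 0, 150], [0, 0, 0]],
  [45, [-190, 0, 150], [0, 0, 0]],
])

```text
time_s: 56.55
eef_pos: [399.2, 34.2, 184.4]
ee_rot: [-0.001, 0.779, 0.627, -0.001]
force: [1.1, -0.5, -0.6]
grip_width: 0.527
grip_force: 0.0
```

```bash
python3 cap.py 19; python3 yel.py 19; python3 m2.py 19 | grep -v -e pad -e tray
python3 - <<'E'
from h import *
for t in "6","19":
  for n in("top","side"):
    z=np.load(f"{n}{t}.npz"); p,d=z["p"],z["d"]; C=cloud(n,d); C[d==0]=-999
    m=clean((cv2.cvtColor(p,cv2.COLOR_BGR2HSV)[...,1]<80)&box(C,530,720,-90,150,41,51))
    P=C[m]; A=np.c_[P[:,:2]-P[:,:2].mean(0),np.ones(len(P))]; print(t,n,len(P),np.linalg.lstsq(A,P[:,2],rcond=None)[0].round(4))
p=np.load("side19.npz")["p"]; cv2.imwrite("pics/fin.png",cv2.resize(p[110:350],(800,375),interpolation=cv2.INTER_CUBIC))
E
```

```text
top 270 [660.9 211.9] [37.2 42.7] ang 38.0 z [ 64.5  84.1 137.9]
   top [660.8 213.6 137. ]
top 219 [469.5 328.6] [42.1 38.5] ang 62.8 z [ 4.2 20.9 41.3]
   top [469.3 325.3  40.1]
top 215 [415.4 266.8] [36.8 40.1] ang 7.1 z [ 4.4 20.6 40.6]
   top [415.7 263.7  39.7]
side 44 [662.  213.4] [13.4 15. ] ang 8.2 z [133.  137.3 138.9]
   top [661.9 214.2 137.3]
side 195 [660.4 215.2] [42.2 39.3] ang 17.1 z [78.7 83.2 85.4]
   top [660.  217.7  83.9]
side 285 [416.5 253. ] [33.7 55.4] ang 8.2 z [ 7.3 21.2 41.6]
   top [415.4 263.2  40.6]
side 326 [466.3 317.7] [52.5 35. ] ang 66.3 z [ 7.6 21.  41.5]
   top [469.4 325.   40.5]
== top
plate+ 3890 [595.5  33.8] [180.9 131.2] ang 77.5 z [43.1 46.  50.1]
plate 3536 [595.2  34.1] [180.6 130.5] ang 77.5 z [43.3 45.9 48.7]
handle 146 [594.9  33.9] [56.1 13.8] ang 77.2 z [67.3 72.6 75.6]
[594.37705964  33.44195964  72.3684116 ]
== side
plate+ 2547 [593.6  31.5] [184.4 130.8] ang 77.5 z [42.8 46.6 56.9]
plate 2250 [593.7  31.5] [184.4 130.8] ang 77.5 z [44.4 46.6 48.5]
handle 105 [593.2  33. ] [60.3 13.6] ang 77.6 z [65.9 72.9 74.9]
[593.04168068  36.23012256  71.92990831]
6 top 3540 [1.70000e-03 4.00000e-04 4.59281e+01]
6 side 2174 [-8.00000e-04 -1.70000e-03  4.64755e+01]
19 top 3549 [7.00000e-04 5.00000e-04 4.59286e+01]
19 side 2177 [-1.30000e-03 -1.20000e-03  4.65012e+01]
```

View pics/fin.png

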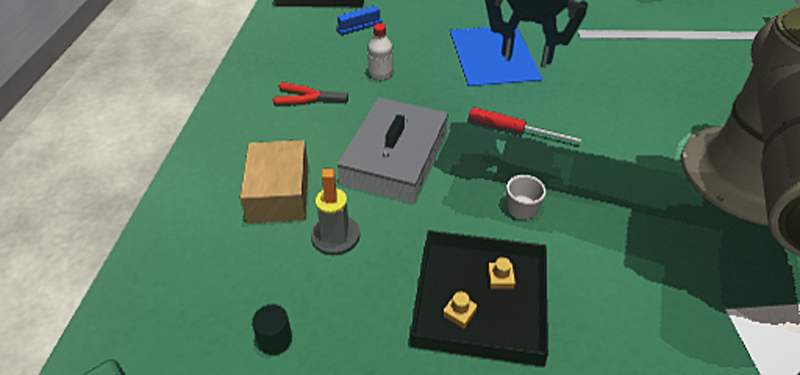

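The cover is seated: its plate height and tilt match the start. Both weights are in the tray, the probe hangs upright in its rest, and the other things on the bench haven't moved.

```bash
python3 -c "
from rig import ctrl
print(ctrl.finish_job())"
```

```text
the job is handed in; nothing more can be done
None
```

The job is done and handed in at about 57 s: both brass weights found on the cover are in the tray, the seam was traced from green to red at about 26 mm/s with the tip held just above the deck, the probe hangs upright in its rest, and the cover is fully home on the housing's pins.

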